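Press the pistons out of the shock sleeves and line them up for measuring

ROBOT

A 6-joint arm with a two-finger parallel gripper is mounted at the origin on the work surface. World frame = base frame: x ahead of the robot, y to its left, z up, the work surface at z = 0. Lengths are in mm, angles in rad, forces in N, time in s.
With the tool pointing down it reaches from about 375 to 925 mm from the base axis. Payload 5.7 kg.
Tool frame: the origin (TCP) lies at the very end of the fingers, on their centre line; the grasp point (between the pads) lies robot.grasp_offset behind it (robot.grasp_offset is the distance from the TCP to the grasp point, in mm); z points along the fingers, y is the line along which they close (so a half turn about z gives the same grasp; the last joint's range is limited). The gripper opens to 85 mm and grips with 20 to 120 N. Pads are 22 mm wide; open, the fingers measure 114 mm over their backs; the gripper's body (76 mm by 85 mm) begins 54 mm behind the grasp point. The pads swing forward as they close: fully open they stand 13 mm farther back than shut.
Start: joints at [1.202, 0.359, 1.51, -0, 1.272, -0.115], TCP at [150.645, 580.749, 231.267] pointing down, gripper open.
Joint ranges: [-2.97, 2.97], [-1.01, 2.36], [0.21, 2.38], [-0.96, 4.11], [0.2, 2.71], [-2.98, 2.98]. Speed limits (rad/s): [2.39, 2.39, 3.14, 3.14, 3.14, 3.14].

INTERFACE

Orientations are given as a unit quaternion [x, y, z, w].
In Python, from cell import robot gives the robot as it stands.
- The arm moves only by the tool move_arm, never from a script. Its argument "moves" is a list of rows, each a list of 5 numbers: the shift along the tool's x, y, z in units of 50 cm (1.0 is 50 cm), then the turn about the tool's z in units of 30 degrees (1.0 is 30 degrees), then the gripper's target within -1 to 1 (fully open at 1, half-way at 0, shut at -1). In form: [[x, y, z, roll, gripper], ...]. A call has 1 to 5 rows; each row is the pose to reach, as a shift and turn from the pose commanded when the call began, along the tool's axes at that moment; what a row does not reach only later rows make up. A row lasts 1/12 s, in which the tool goes at most 41.7 mm and 7.16 degrees, less where a joint would pass 70% of its speed; a pose out of reach is approached as far as the arm can. A call with a number of a shift or a turn outside -1 to 1 is refused whole. A call with a gripper value outside its range is refused whole. The fingers move at their own pace and stop on an object; "force" is the grip in N (left out, the last holds). Time passes only in rows, so rows that repeat a pose let the fingers close. It gives the time, the measured TCP pose, the force, the opening and the grip force at its end, in the units of the state.
- robot.get_obs(): the state, without advancing time (a new reading comes with each control period).
- robot.capture(name): name is "scene" or "top" or "wrist"; returns the picture (400x640x3 uint8, red, green, blue); there is no depth.
- robot.camera_info(name): a dict with "camera_matrix" (3x3 intrinsics, pixels), "pose" (4x4, takes a point from camera to world coordinates). Camera axes: x right, y up, looking along -z (the intrinsics and any distortion apply to the point x, -y, -z); pixel columns grow to the right and rows downward; lengths in mm; the calibration is good to about 2 mm. A picture is of the moment at which its call begins: read the wrist's pose just before it. camera_info takes no time and is no camera call; for the wrist camera it gives the pose at the moment of the call.
- robot.hand_in(): hands the job in; it is judged then, once.
The state is a dict: "time_s": time; "joint_positions": joint angles; "joint_velocities": joint speeds; "effort": joint torques, N m; "position": TCP position; "tool_rot": TCP orientation; "force": force on the tool from outside, world axes, zero at the start; "torque": the same for the moment, N m; "gripper_width": finger opening in mm; "gripper_force": force on a finger pad.
Only numpy, scipy, OpenCV 4.12 (cv2) and the standard library are available. Lean on these libraries where they do the work, as an engineer would, in place of code of your own. Each camera call takes 0.05 s, during which the arm holds its last target. There are 200 camera calls.

TASK

First lay the straightedge on the measuring board, flush against the fence and midway along it. Then strip every sleeve that still holds a piston: stand it on the seat of the ejector stand, throw the lever so that the plunger pushes the loose piston up out of the sleeve from below, take the piston from above and stand it on the board touching the straightedge, and put the empty sleeve back upright in the tray beside those already empty. Leave the lever fully back, never lay a piston on its side, and leave the oil bottle, wrench and tub alone.

Things in the scene. Friction and masses are not known exactly. Their poses are not given: they have to be found in the camera images.
- seat (a point): ejector stand (fixed): centre of its flat seat, a 96 mm square block top 50 mm above the bench. A 22 mm plunger rises here: lever at 0, 1 mm below the seat; lever at 1.0, 27 mm above (a piston then stands 19 mm proud of its sleeve). x = the way the lever is thrown, y = towards the lever, z up. The lever pivot lies 100 mm away along y, 16 mm lower than the seat
- lever (a joint): hand lever of the stand, rad: 0 = back (leaning 0.5 rad towards the seat frame's -x, plunger down) to 1.0 = thrown (leaning 0.5 rad towards +x, plunger 28 mm higher). Stiff: it takes about 3 N at the knob either way and stays where it is left, as does the plunger
- knob (a point): centre of the lever's black ball knob, 30 mm across, 110 mm from the pivot, on a 10 mm rod; at about 130 mm above the bench at either end of the swing and 144 mm half-way
- fence (a point): the measuring board (fixed): a flat grey board 150 x 250 mm, 8 mm thick, with a steel fence 10 mm higher than the board and 250 mm long along its far edge. Point at the middle of the fence's inner face, at the height of the board's top; x points from the board into the fence (square to its face), y along the fence, z up. The open board stretches 132 mm from the fence towards -x
- rule_c (a point): aluminium straightedge, loose, 220 g: a flat strip 200 x 30 mm, 5 mm thick, with an upright grip rail along its middle, 120 mm long, 10 mm thick, reaching 47 mm above the strip's underside. Point at the middle of the strip's length and width, 23.5 mm above its underside; x along its length, y across its width, z up. Either long edge may be used
- tray_in (a point): shallow black parts tray (fixed), 145 x 300 mm outside, walls 4 mm thick and 14 mm high, floor 4 mm thick. Point at the centre of its floor's upper face; x across its width, y along its length, z up
- sleeve1_c (a point): aluminium shock sleeve: an open ring 58 mm outside, 30 mm high, 46 mm bore, with an inward lip 4 mm high at its bottom that narrows the opening to 34 mm; 80 g. Point on its axis half-way up (15 mm above its underside); z up. Starts standing in the tray, with piston 1 inside or empty
- sleeve2_c (a point): aluminium shock sleeve: an open ring 58 mm outside, 30 mm high, 46 mm bore, with an inward lip 4 mm high at its bottom that narrows the opening to 34 mm; 80 g. Point on its axis half-way up (15 mm above its underside); z up. Starts standing in the tray, with piston 2 inside or empty
- sleeve3_c (a point): aluminium shock sleeve: an open ring 58 mm outside, 30 mm high, 46 mm bore, with an inward lip 4 mm high at its bottom that narrows the opening to 34 mm; 80 g. Point on its axis half-way up (15 mm above its underside); z up. Starts standing in the tray, with piston 3 inside or empty
- piston1_c (a point): dark steel piston: a solid disc 42 mm across, 22 mm high, with two rubber rings; 70 g. Point at its centre (11 mm above its underside); z up along its axis. Starts loose inside sleeve 1, resting on that sleeve's lip, its top 4 mm below the sleeve's rim; it comes out only upwards. Absent if that sleeve is empty
- piston2_c (a point): dark steel piston: a solid disc 42 mm across, 22 mm high, with two rubber rings; 70 g. Point at its centre (11 mm above its underside); z up along its axis. Starts loose inside sleeve 2, resting on that sleeve's lip, its top 4 mm below the sleeve's rim; it comes out only upwards. Absent if that sleeve is empty
- piston3_c (a point): dark steel piston: a solid disc 42 mm across, 22 mm high, with two rubber rings; 70 g. Point at its centre (11 mm above its underside); z up along its axis. Starts loose inside sleeve 3, resting on that sleeve's lip, its top 4 mm below the sleeve's rim; it comes out only upwards. Absent if that sleeve is empty
- oil: bystander: white oil bottle, 48 mm across, 130 mm high; origin at the centre of its underside
- wrench: bystander: wrench lying on the bench, 190 mm long; origin at its underside
- tub: bystander: grease tub, 68 mm across, 55 mm high; origin at the centre of its underside
Mind the look-alikes: they are no part of the job. Leave any pink or purple look-alike of the part that bears piston1_c alone.

How it is judged (in metres and radians):
On the way, in this order (a step that is already met when the one before it is completed fails the run):
1. the straightedge lies on the board, flush against the fence, midway along it (x of rule_c in the frame of fence between -0.0185 and -0.0115 m and y of rule_c in the frame of fence between -0.03 and 0.03 m and angle between the x axis of rule_c and the y axis of fence, either way round below 0.035 rad and angle between rule_c's own z axis and vertical below 0.05 rad and z of rule_c in the frame of fence below 0.027 m), for 0.2 s.
2. a sleeve stands on the seat, the lever is thrown and the piston stands up out of the sleeve (value of joint lever above 0.85 rad and ((horizontal distance between piston1_c and seat below 0.012 m and horizontal distance between piston1_c and sleeve1_c below 0.008 m and z of piston1_c in the frame of sleeve1_c between 0.017 and 0.029 m and z of piston1_c in the frame of seat between 0.031 and 0.044 m) or (horizontal distance between piston2_c and seat below 0.012 m and horizontal distance between piston2_c and sleeve2_c below 0.008 m and z of piston2_c in the frame of sleeve2_c between 0.017 and 0.029 m and z of piston2_c in the frame of seat between 0.031 and 0.044 m) or (horizontal distance between piston3_c and seat below 0.012 m and horizontal distance between piston3_c and sleeve3_c below 0.008 m and z of piston3_c in the frame of sleeve3_c between 0.017 and 0.029 m and z of piston3_c in the frame of seat between 0.031 and 0.044 m))), for 0.2 s.
At the end, for the whole second after the job is handed in: Straightedge flat on the board, flush with the fence within 3.5 mm and 0.035 rad, centred within 30 mm; each piston upright on the board, within 6 mm of touching it and 110 mm of its middle; each sleeve upright on the tray floor; lever below 0.15 rad (all of step 1 and value of joint lever below 0.15 rad and x of piston1_c in the frame of fence between -0.058 and -0.045 m and y of piston1_c in the frame of fence between -0.11 and 0.11 m and z of each of piston1_c, piston2_c, piston3_c in the frame of fence below 0.015 m and angle between each of piston1_c, sleeve1_c, piston2_c, sleeve2_c, piston3_c, sleeve3_c's own z axis and vertical below 0.1 rad and x of sleeve1_c in the frame of tray_in between -0.05 and 0.05 m and y of sleeve1_c in the frame of tray_in between -0.125 and 0.125 m and z of each of sleeve1_c, sleeve2_c, sleeve3_c in the frame of tray_in below 0.019 m and x of piston2_c in the frame of fence between -0.058 and -0.045 m and y of piston2_c in the frame of fence between -0.11 and 0.11 m and x of sleeve2_c in the frame of tray_in between -0.05 and 0.05 m and y of sleeve2_c in the frame of tray_in between -0.125 and 0.125 m and x of piston3_c in the frame of fence between -0.058 and -0.045 m and y of piston3_c in the frame of fence between -0.11 and 0.11 m and x of sleeve3_c in the frame of tray_in between -0.05 and 0.05 m and y of sleeve3_c in the frame of tray_in between -0.125 and 0.125 m).
It fails at once if a piston is tipped on its side (angle between any of piston1_c, piston2_c, piston3_c's own z axis and vertical above 1 rad).
It fails at once if the oil bottle, wrench or tub is moved more than 30 mm (distance of any of oil, wrench, tub from where it was at the start of the episode above 0.03 m).
Of piston1, piston2, piston3 only 2 to 3 are there at a start; the rules pass over those that are not, and their reading is None.
At some moment in a run one of rule may be knocked a few centimetres aside while the robot is not near it.
It also fails if it takes over 210 s, if anything falls off the work surface, if the arm or the gripper's body presses on something with over 40 N, if the wrist force passes 120 N, or if a joint passes its speed limit or range.

## Working session

There is one attempt and no reset: what is moved stays moved. The work goes in short steps, Python scripts to look and compute and a tool call to move; the robot and the scene stay as the last step left them, time stands still between calls to the robot, and variables do not carry over. Pictures are saved under pics/ and viewed, at most 14 in all, crops included, and the job is handed in when it is done.

Besides the shell and the picture viewer there is one more tool, called as a command line: name --pt "numbers of a row" for each row, then --argument value for the rest. move_arm: Moves the arm, as the interface text tells. Shifts and turns lie within -1 to 1; 1 stands for 50 cm of shift or 30 degrees of turn. Its arguments: {"type":"object","properties":{"moves":{"type":"array","items":{"type":"array","items":{"type":"number"}}},"force":{"type":"number"}},"required":["moves"]}

```bash
mkdir -p pics; ls
python3 - <<'E'
from cell import robot
import cv2,numpy as np
o=robot.get_obs();print(o, robot.grasp_offset)
for n in("scene","top"):
    i=robot.capture(n);cv2.imwrite(f"pics/{n}0.png",i[...,::-1])
    c=robot.camera_info(n);print(n,c)
E
```

```text
pics
{'time_s': 0.0, 'joint_positions': array([ 1.20192157e+00,  3.59510800e-01,  1.51144313e+00, -4.41969025e-05,
        1.27248332e+00, -1.15134319e-01]), 'joint_velocities': array([-0.00030852, -0.00076581, -0.00034507,  0.00130466,  0.00014848,
       -0.0011844 ]), 'effort': array([-3.45229419e-04, -5.27608573e+01, -2.78622454e+01, -1.56754700e-04,
        1.31603162e-02,  2.98026418e-05]), 'position': array([150.41126455, 580.13745273, 230.44605712]), 'tool_rot': array([ 1.26523626e-01,  9.91963165e-01, -9.00482052e-04, -2.00526832e-04]), 'force': array([ 0.00792762, -0.84525835,  0.00387415]), 'torque': array([-0.05789869,  0.00759356, -0.02435145]), 'gripper_force': 0.0, 'gripper_width': 85.3027041245034} 18.700000000000003
scene {'camera_matrix': array([[414.57182215,   0.        , 322.48871175],
       [  0.        , 414.57182215, 197.97210638],
       [  0.        ,   0.        ,   1.        ]]), 'pose': array([[-5.42066592e-01, -6.52220220e-01,  5.29879792e-01,
         1.24364982e+03],
       [ 8.40290477e-01, -4.14168783e-01,  3.49823003e-01,
         4.05002321e+02],
       [-8.70196748e-03,  6.34880307e-01,  7.72561501e-01,
         1.07771547e+03],
       [ 0.00000000e+00,  0.00000000e+00,  0.00000000e+00,
         1.00000000e+00]])}
top {'camera_matrix': array([[493.0259749 ,   0.        , 324.02917044],
       [  0.        , 493.0259749 , 200.04366902],
       [  0.        ,   0.        ,   1.        ]]), 'pose': array([[-2.53573407e-02,  9.92438949e-01, -1.20091370e-01,
         4.39258846e+02],
       [-9.99672566e-01, -2.55857745e-02, -3.60402953e-04,
        -2.39788251e+01],
       [-3.43030863e-03,  1.20042909e-01,  9.92762778e-01,
         1.38169136e+03],
       [ 0.00000000e+00,  0.00000000e+00,  0.00000000e+00,
         1.00000000e+00]])}
```

View pics/top0.png

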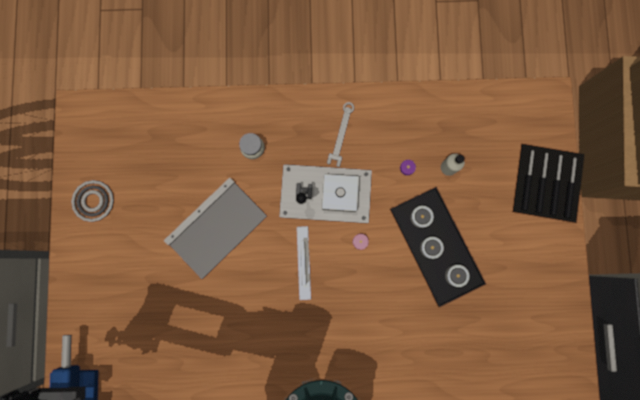

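View pics/scene0.png

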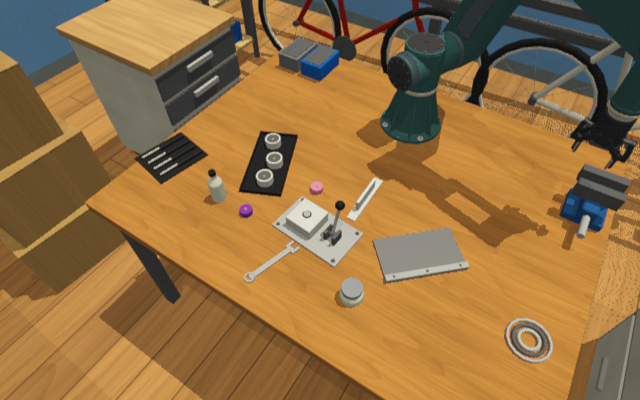

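The top view shows the straightedge at (304,262), the board at (215,228), the stand at (325,193) with its seat at (341,192) and knob near (302,198). The tray has sleeves at (423,216), (432,247) and (458,275). The pink (361,241) and purple (408,167) discs are look-alikes, so I won't touch them. Next I'll enlarge the tray and the stand.

```bash
cat > h.py <<'E'
import numpy as np,cv2
from cell import robot
from scipy.spatial.transform import Rotation as R
def ray(n,px,z,info=None):
    c=info or robot.camera_info(n);K=c["camera_matrix"];P=c["pose"]
    px=np.atleast_2d(np.array(px,float))
    d=np.c_[(px[:,0]-K[0,2])/K[0,0],-(px[:,1]-K[1,2])/K[1,1],-np.ones(len(px))]@P[:3,:3].T
    t=(np.asarray(z)-P[2,3])/d[:,2];return P[:3,3]+d*np.reshape(t,(-1,1))
def proj(n,p,info=None):
    c=info or robot.camera_info(n);K=c["camera_matrix"];P=c["pose"]
    q=(np.atleast_2d(p)-P[:3,3])@P[:3,:3];return np.c_[K[0,0]*q[:,0]/-q[:,2]+K[0,2],-K[1,1]*q[:,1]/-q[:,2]+K[1,2]]
def plan(target,yaw=None):
    """shift in tool axes (units) to target tcp, and roll so that tool y axis lies along world angle yaw (deg, mod 180)"""
    o=robot.get_obs();M=R.from_quat(o["tool_rot"]).as_matrix()
    s=M.T@(np.array(target,float)-o["position"])/500
    r=None
    if yaw is not None:
        a=np.degrees(np.arctan2(M[1,1],M[0,1])); dw=(yaw-a+90)%180-90; r=-dw/30
    print("pos",o["position"].round(1),"yaw",np.degrees(np.arctan2(M[1,1],M[0,1])).round(1),"shift",s.round(4),"roll",r,"j6",o["joint_positions"][5].round(2),"t",round(o["time_s"],2))
def crop(i,x0,y0,x1,y1,k,f):
    cv2.imwrite(f,cv2.resize(i[y0:y1,x0:x1,::-1],None,fx=k,fy=k,interpolation=cv2.INTER_CUBIC))
E
python3 - <<'E'
import cv2,numpy as np
from h import *
a=cv2.imread("pics/top0.png")[...,::-1]
s=cv2.imread("pics/scene0.png")[...,::-1]
A=cv2.resize(a[155:315,155:495],None,fx=2.35,fy=2.35,interpolation=cv2.INTER_CUBIC)
B=cv2.resize(s[125:205,230:390],None,fx=2.5,fy=2.5,interpolation=cv2.INTER_CUBIC)
crop(a,155,155,355,305,4,"pics/c1.png")
top=a[180:310,385:490];sc=s[125:200,235:310]
T=cv2.resize(top,(420,520),interpolation=cv2.INTER_CUBIC);S=cv2.resize(sc,(380,380),interpolation=cv2.INTER_CUBIC)
W=np.zeros((520,800,3),np.uint8);W[:,:420]=T;W[:380,420:]=S;cv2.imwrite("pics/c2.png",W[...,::-1])
E
```

```text
(no output)
```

View pics/c1.png

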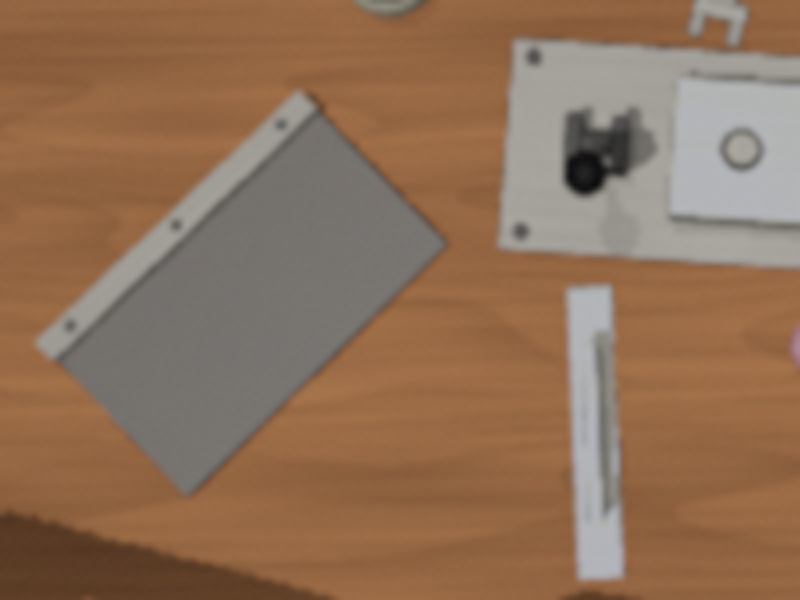

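View pics/c2.png

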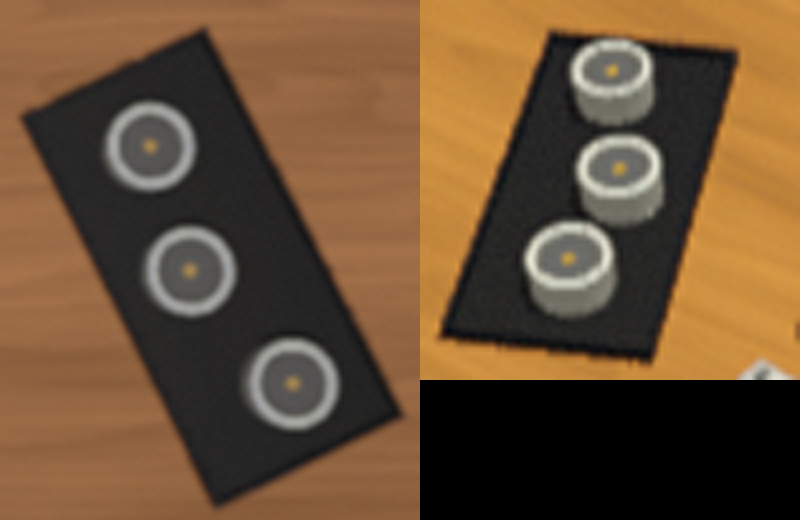

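All three sleeves show the grey piston face with its orange dot, so all three hold pistons. Sleeves in crop 2 (left half) are at (150,146), (190,271) and (293,384). In crop 1 the fence's inner edge runs from (320,108) to (58,360), the rule's corners are (567,287), (612,285), (577,579) and (624,578), the plunger is at (742,149) and the knob is at (585,172).

Run:
```python
from h import *
c=lambda l:(np.array(l,float)+.5)/4-.5+155
def show(n,p):print(n,p.round(1).tolist())
f=ray("top",c([[320,108],[58,360]]),18);show("fence in",f)
fo=ray("top",c([[301,90],[37,344]]),18);show("fence out",fo)
b=ray("top",c([[445,243],[188,495]]),8);show("board near",b)
v=f[0]-f[1];print("len",np.linalg.norm(v),"ang",np.degrees(np.arctan2(v[1],v[0])))
v=fo[0]-fo[1];print("len",np.linalg.norm(v),"ang",np.degrees(np.arctan2(v[1],v[0])))
v=b[0]-b[1];print("len",np.linalg.norm(v),"ang",np.degrees(np.arctan2(v[1],v[0])))
print("depth",np.linalg.norm(b-f,axis=1), np.linalg.norm(f-fo,axis=1))
r=ray("top",c([[567,287],[612,285],[577,579],[624,578]]),5);show("rule",r)
print(r.mean(0), r[:2].mean(0)-r[2:].mean(0),np.degrees(np.arctan2(*(r[:2].mean(0)-r[2:].mean(0))[[1,0]])))
show("rail top",ray("top",c([[597,333],[614,515]]),47))
show("plunger",ray("top",c([[742,149]]),49));show("knob",ray("top",c([[585,172]]),130))
show("seat corner",ray("top",c([[680,77],[671,218]]),50))
t=np.array([[150,146],[190,271],[293,384]],float)
t=np.c_[(t[:,0]+.5)/4-.5+385,(t[:,1]+.5)/4-.5+180]
show("sleeves(piston top)",ray("top",t,30))
s=np.array([[569,258],[619,168],[612,71]],float)
s=np.c_[(s[:,0]+.5-420)*75/380-.5+235,(s[:,1]+.5)*75/380-.5+125]
show("sleeves scene",ray("scene",s,30))
t=np.array([[205,28],[401,414],[216,506],[23,117]],float)
t=np.c_[(t[:,0]+.5)/4-.5+385,(t[:,1]+.5)/4-.5+180]
q=ray("top",t,14);show("tray",q);print(q.mean(0),np.linalg.norm(q-np.roll(q,-1,0),axis=1))
show("scene knob",ray("scene",[[340,205.5]],130));show("scene plunger",ray("scene",[[306.5,214]],49))
```

```text
fence in [[662.6, 225.5, 18.0], [491.4, 406.9, 18.0]]
fence out [[675.7, 238.8, 18.0], [502.8, 421.5, 18.0]]
board near [[566.4, 140.2, 8.0], [396.7, 319.3, 8.0]]
len 249.45017479357506 ang -46.650739859917415
len 251.63516545688998 ang -46.57832937390382
len 246.68057050392665 ang -46.53414602484277
depth [128.91851721 129.36245806] [18.66137332 18.55010794]
rule [[533.7, 55.7, 5.0], [534.3, 24.2, 5.0], [332.9, 52.5, 5.0], [332.7, 20.3, 5.0]]
[433.39286763  38.17364452   5.        ] [201.15202463   3.53153663   0.        ] 1.0058131853348737
rail top [[499.2, 33.6, 47.0], [377.6, 24.7, 47.0]]
plunger [[621.8, -68.0, 49.0]]
knob [[598.4, 35.6, 130.0]]
seat corner [[672.5, -27.0, 50.0], [575.6, -18.4, 50.0]]
sleeves(piston top) [[551.3, -291.9, 30.0], [465.2, -315.0, 30.0], [387.3, -380.7, 30.0]]
sleeves scene [[548.8, -292.7, 30.0], [462.1, -316.0, 30.0], [384.8, -380.8, 30.0]]
tray [[634.5, -337.7, 14.0], [364.5, -457.5, 14.0], [306.0, -327.9, 14.0], [575.2, -207.7, 14.0]]
[ 470.03220986 -332.68381828   14.        ] [295.38004433 142.2671911  294.77994713 142.86026294]
scene knob [[590.1, 34.3, 130.0]]
scene plunger [[619.1, -67.8, 49.0]]
```

Run:
```python
from h import *
plan([433.5,38,100],91)
```

```text
pos [150.4 580.2 230.5] yaw 75.5 shift [-0.8204 -0.907   0.2624] roll -0.5181254905899014 j6 -0.12 t 0.1
```

move_arm --pt "-0.205 -0.227 0.0656 0 1" --pt "-0.205 -0.227 0.0656 0 1" --pt "-0.205 -0.227 0.0656 0 1" --pt "-0.205 -0.227 0.0656 0 1" --pt "-0.205 -0.227 0.0656 0 1" --force 40

```text
time_s: 0.52
position: [221.5, 438.8, 196.5]
tool_rot: [0.128, 0.992, -0.004, -0.001]
force: [-0.6, -0.6, -0.5]
gripper_width: 85.7
gripper_force: 0.0
```

move_arm --pt "-0.205 -0.227 0.0656 0 1" --pt "-0.205 -0.227 0.0656 0 1" --pt "-0.205 -0.227 0.0656 0 1" --pt "-0.205 -0.227 0.0656 0 1" --pt "-0.205 -0.227 0.0656 0 1"

```text
time_s: 0.93
position: [292.6, 305.2, 164.4]
tool_rot: [0.128, 0.992, -0.002, -0.001]
force: [-0.7, 0.6, 0.8]
gripper_width: 85.6
gripper_force: 0.0
```

move_arm --pt "-0.205 -0.227 0.0656 0 1" --pt "-0.205 -0.227 0.0656 0 1" --pt "-0.205 -0.227 0.0656 0 1" --pt "-0.205 -0.227 0.0656 0 1" --pt "-0.205 -0.227 0.0656 0 1"

```text
time_s: 1.35
position: [365.2, 170.8, 132.2]
tool_rot: [0.128, 0.992, -0.001, 0.0]
force: [-0.3, 0.3, 0.0]
gripper_width: 85.4
gripper_force: 0.0
```

move_arm --pt "-0.205 -0.227 0.0656 -0.2 1" --pt "-0.205 -0.227 0.0656 -0.4 1" --pt "-0.205 -0.227 0.0656 -0.518 1" --pt "-0.205 -0.227 0.0656 -0.518 1" --pt "-0.205 -0.227 0.0656 -0.518 1"

```text
time_s: 1.77
position: [438.7, 34.0, 99.7]
tool_rot: [-0.007, 1.0, -0.001, 0.002]
force: [0.9, 0.3, 0.2]
gripper_width: 85.4
gripper_force: 0.0
```

Run:
```python
from h import *
plan([433.5,38,17],91)
ci=robot.camera_info("wrist");i=robot.capture("wrist");crop(i,0,0,640,400,1.25,"pics/w1.png")
print(ci)
print(proj("wrist",[[433.5,38,47],[493,39,47],[373,37,47]],ci))
```

```text
pos [438.7  34.   99.7] yaw 90.8 shift [0.0109 0.0085 0.1653] roll -0.007614564188279379 j6 -1.66 t 1.77
{'camera_matrix': array([[324.81787619,   0.        , 316.2941103 ],
       [  0.        , 324.81787619, 199.88210416],
       [  0.        ,   0.        ,   1.        ]]), 'pose': array([[-1.50657441e-02, -9.58427536e-01, -2.84938032e-01,
         3.67529815e+02],
       [ 9.99886185e-01, -1.46692264e-02, -3.52581508e-03,
         3.34317548e+01],
       [-8.00582258e-04, -2.84958721e-01,  9.58539455e-01,
         2.40943002e+02],
       [ 0.00000000e+00,  0.00000000e+00,  0.00000000e+00,
         1.00000000e+00]])}
[[322.21099959 212.62139992]
 [321.90999589 295.22937108]
 [322.60200962 113.30253748]]
```

View pics/w1.png

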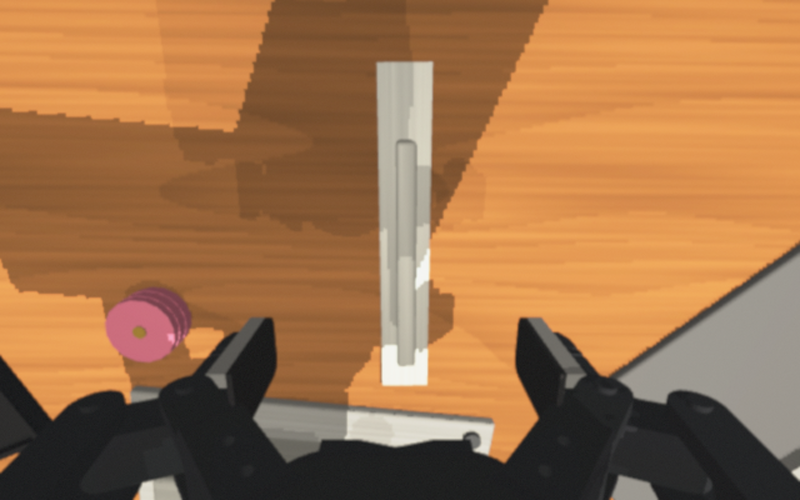

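The wrist view shows the rail from about (406,140) to (406,366), within 3 px of the prediction. The pink look-alike is off to the left. I'll grasp now.

move_arm --pt "0.011 0.0105 0.08 0 1" --pt "0.011 0.0105 0.13 0 1" --pt "0.011 0.0105 0.165 0 1" --pt "0.011 0.0105 0.165 0 0" --pt "0.011 0.0105 0.165 0 -0.5" --force 50

```text
time_s: 2.23
position: [426.9, 44.8, 17.3]
tool_rot: [-0.009, 1.0, 0.0, -0.001]
force: [0.1, 0.6, -0.5]
gripper_width: 64.2
gripper_force: 0.0
```

move_arm --pt "0 0 0 0 -1" --pt "0 0 0 0 -1" --pt "0 0 0 0 -1" --pt "0 0 0 0 -1" --pt "0 0 0 0 -1"

```text
time_s: 2.65
position: [428.8, 43.5, 18.6]
tool_rot: [-0.009, 1.0, -0.0, 0.001]
force: [-0.3, -0.6, 8.9]
gripper_width: 9.4
gripper_force: 49.1
```

move_arm --pt "0 0 0 0 -1" --pt "0 0 0 0 -1" --pt "0 0 -0.04 0 -1" --pt "0 0 -0.08 0 -1" --pt "0 0 -0.12 0 -1"

```text
time_s: 3.07
position: [427.2, 43.5, 78.3]
tool_rot: [-0.008, 1.0, 0.0, -0.001]
force: [-0.2, 0.1, -2.9]
gripper_width: 9.4
gripper_force: 49.6
```

Run:
```python
from h import *
plan([560,300,77],43.4)
```

```text
pos [427.2  43.5  78.3] yaw 91.0 shift [-0.2743  0.5084  0.0023] roll 1.585689045977202 j6 -1.65 t 3.07
```

The 9 N upward force while closing suggests the fingertips reached the strip. I'll set it down and regrip about 9 mm higher so the fingers clear the fence.

move_arm --pt "0 0 0.06 0 -1" --pt "0 0 0.118 0 -1" --pt "0 0 0.118 0 -1" --pt "0 0 0.118 0 -0.6" --pt "0 0 0.118 0 -0.6"

```text
time_s: 3.48
position: [427.5, 43.5, 18.8]
tool_rot: [-0.009, 1.0, -0.0, -0.0]
force: [-0.3, -0.3, -0.2]
gripper_width: 17.0
gripper_force: 0.0
```

move_arm --pt "0 0 0 0 -0.6" --pt "0 0 -0.016 0 -0.6" --pt "0 0 -0.016 0 -0.6" --pt "0 0 -0.016 0 -1" --pt "0 0 -0.016 0 -1"

```text
time_s: 3.9
position: [428.6, 43.4, 27.7]
tool_rot: [-0.009, 1.0, -0.0, 0.001]
force: [-1.7, -0.7, 13.3]
gripper_width: 8.7
gripper_force: 49.3
```

move_arm --pt "0 0 0 0 -1" --pt "0 0 0 0 -1" --pt "0 0 0 0 -1" --pt "0 0 0 0 -1" --pt "0 0 0 0 -1"

```text
time_s: 4.32
position: [428.6, 43.4, 27.7]
tool_rot: [-0.009, 1.0, -0.0, 0.001]
force: [-1.3, -0.8, 12.4]
gripper_width: 9.0
gripper_force: 49.3
```

move_arm --pt "0 0 -0.04 0 -1" --pt "0 0 -0.08 0 -1" --pt "0 0 -0.12 0 -1" --pt "0 0 -0.12 0 -1" --pt "0 0 -0.12 0 -1"

```text
time_s: 4.73
position: [428.7, 43.4, 87.3]
tool_rot: [-0.009, 1.0, -0.0, 0.001]
force: [0.0, 0.0, -2.4]
gripper_width: 8.9
gripper_force: 50.1
```

Run:
```python
from h import *
plan([560,300,85],43.4)
ci=robot.camera_info("wrist");i=robot.capture("wrist");crop(i,0,0,640,400,1.25,"pics/w2.png")
```

```text
pos [428.7  43.4  87.3] yaw 91.0 shift [-0.2715  0.5084  0.0053] roll 1.5867104320814305 j6 -1.65 t 4.73
```

View pics/w2.png

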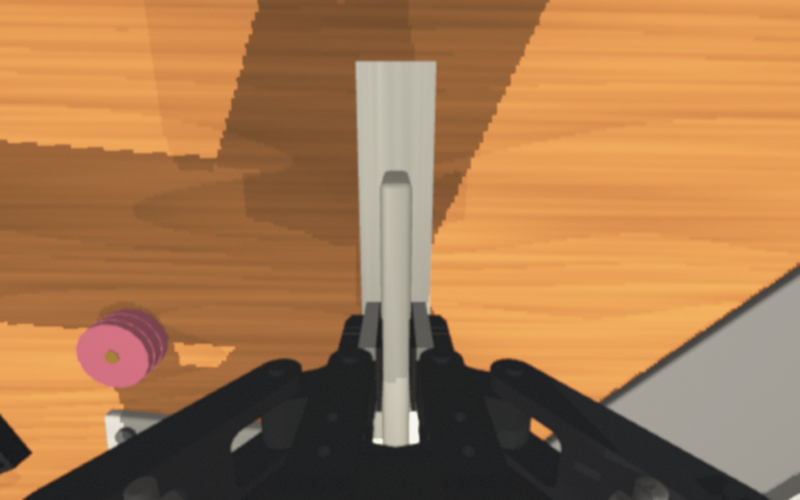

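move_arm --pt "-0.03 0.06 0 0 -1" --pt "-0.06 0.12 0 0 -1" --pt "-0.09 0.18 0 0 -1" --pt "-0.11 0.23 0 0 -1" --pt "-0.131 0.257 0 0 -1"

```text
time_s: 5.2
position: [490.6, 175.5, 84.9]
tool_rot: [-0.009, 1.0, 0.0, -0.001]
force: [-0.0, 0.3, -2.4]
gripper_width: 9.0
gripper_force: 50.1
```

move_arm --pt "-0.03 0.06 0 0 -1" --pt "-0.06 0.12 0 0 -1" --pt "-0.09 0.18 0 0 -1" --pt "-0.11 0.23 0 0 -1" --pt "-0.131 0.257 0 0 -1"

```text
time_s: 5.62
position: [553.8, 305.5, 84.3]
tool_rot: [-0.009, 1.0, 0.0, -0.001]
force: [0.6, 0.3, -2.5]
gripper_width: 8.6
gripper_force: 50.1
```

move_arm --pt "0 0 0 0.2 -1" --pt "0 0 0 0.4 -1" --pt "0 0 0 0.6 -1" --pt "0 0 0 0.8 -1" --pt "0 0 0 0.8 -1"

```text
time_s: 6.03
position: [553.0, 302.2, 84.2]
tool_rot: [0.201, 0.98, -0.001, -0.002]
force: [0.1, 0.0, -2.4]
gripper_width: 8.5
gripper_force: 50.1
```

move_arm --pt "0 0 0 0.2 -1" --pt "0 0 0 0.4 -1" --pt "0 0 0 0.6 -1" --pt "0 0 0 0.787 -1" --pt "0 0 0 0.787 -1"

```text
time_s: 6.45
position: [553.5, 302.3, 85.0]
tool_rot: [0.396, 0.918, -0.001, -0.001]
force: [0.7, -0.1, -3.1]
gripper_width: 8.8
gripper_force: 50.1
```

Run:
```python
from h import *
plan([555.5,302.5,36.5],43.4)
ci=robot.camera_info("wrist");i=robot.capture("wrist");crop(i,0,0,640,400,1.25,"pics/w3.png")
f0=np.array([577,316.2]);n=np.array([np.cos(np.radians(43.4)),np.sin(np.radians(43.4))]);t=np.array([-n[1],n[0]])
P=[[*(f0+t*s),18] for s in(-125,0,125)]+[[*(f0+t*s-132*n),8] for s in(-125,0,125)]
print(proj("wrist",P,ci)*1.25)
```

```text
pos [553.5 302.3  85. ] yaw 43.4 shift [-0.0025  0.0034  0.097 ] roll -0.0011075960035280255 j6 -0.37 t 6.45
[[435.97649879 464.25066099]
 [442.58860112 278.24947948]
 [451.67098888  22.75814404]
 [233.36779674 451.8557851 ]
 [209.15644348 271.83572251]
 [176.34921664  27.90226836]]
```

View pics/w3.png

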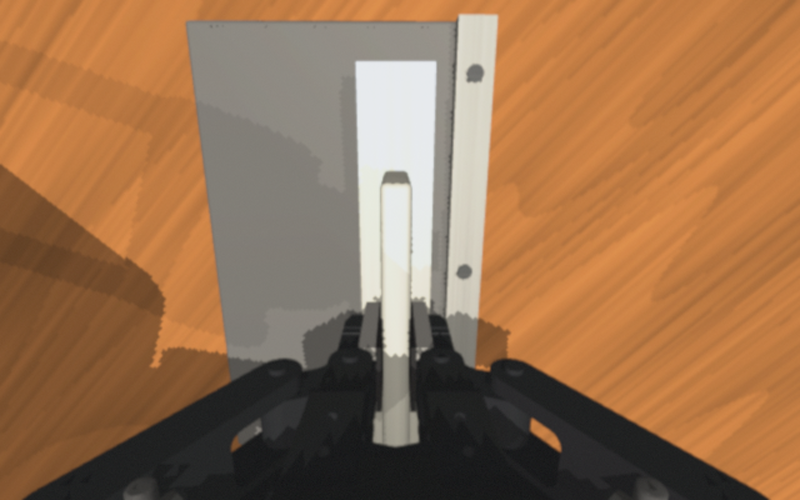

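The fence edge runs from (458,22) to (447,310), about 6 px right of my prediction, so the board sits roughly 3–4 mm further along +n. The rule is parallel to it. I'll lower it and push it in gently.

move_arm --pt "0 0 0.06 0 -1" --pt "0 0 0.09 0 -1" --pt "0 0 0.097 0 -1" --pt "0 0 0.097 0 -1" --pt "0 0.01 0.097 0 -1"

```text
time_s: 6.92
position: [556.9, 305.5, 37.5]
tool_rot: [0.394, 0.919, -0.001, -0.001]
force: [-0.4, -0.7, -2.6]
gripper_width: 8.9
gripper_force: 50.1
```

move_arm --pt "0 0.005 0 0 -1" --pt "0 0.01 0 0 -1" --pt "0 0.014 0 0 -1" --pt "0 0.014 0 0 -1"

```text
time_s: 7.25
position: [563.3, 311.0, 38.2]
tool_rot: [0.395, 0.919, -0.0, -0.0]
force: [-0.5, 0.2, -2.5]
gripper_width: 8.2
gripper_force: 50.2
```

move_arm --pt "0 0.003 0 0 -1" --pt "0 0.006 0 0 -1" --pt "0 0.006 0 0 -1"

```text
time_s: 7.5
position: [563.5, 311.6, 37.8]
tool_rot: [0.395, 0.918, -0.002, -0.001]
force: [-3.0, -4.9, 1.2]
gripper_width: 9.1
gripper_force: 50.8
```

Contact with the fence is clear at about 5.7 N. Now I'll press it down lightly and release.

move_arm --pt "0 0 0.003 0 -1" --pt "0 0 0.005 0 -1" --pt "0 0.003 0.005 0 -1" --pt "0 0.003 0.005 0 -1"

```text
time_s: 7.83
position: [563.5, 311.8, 36.0]
tool_rot: [0.395, 0.919, -0.003, -0.002]
force: [-7.7, -7.1, 9.3]
gripper_width: 8.8
gripper_force: 52.0
```

move_arm --pt "0 0 0 0 -0.6" --pt "0 0 0 0 -0.6" --pt "0 0 0 0 -0.6" --pt "0 0 0 0 -0.6"

```text
time_s: 8.17
position: [566.3, 313.9, 35.8]
tool_rot: [0.396, 0.918, -0.0, -0.0]
force: [-2.6, -2.9, 2.8]
gripper_width: 17.5
gripper_force: 1.9
```

move_arm --pt "0 0 -0.05 0 -0.6" --pt "0 0 -0.13 0 -0.6" --pt "0 0 -0.2 0 0" --pt "0 0 -0.2 0 0.6" --pt "0 0 -0.2 0 1"

```text
time_s: 8.58
position: [569.5, 315.7, 138.7]
tool_rot: [0.396, 0.918, 0.003, 0.003]
force: [-0.6, 0.0, -0.2]
gripper_width: 52.6
gripper_force: 0.0
```

Run:
```python
from h import *
plan([550,-292,110],0)
ci=robot.camera_info("wrist");i=robot.capture("wrist");crop(i,0,0,640,400,1.25,"pics/w4.png")
```

```text
pos [569.5 315.7 138.7] yaw 43.4 shift [-0.8562 -0.8637  0.0529] roll 1.4465492519926888 j6 -0.36 t 8.58
```

View pics/w4.png

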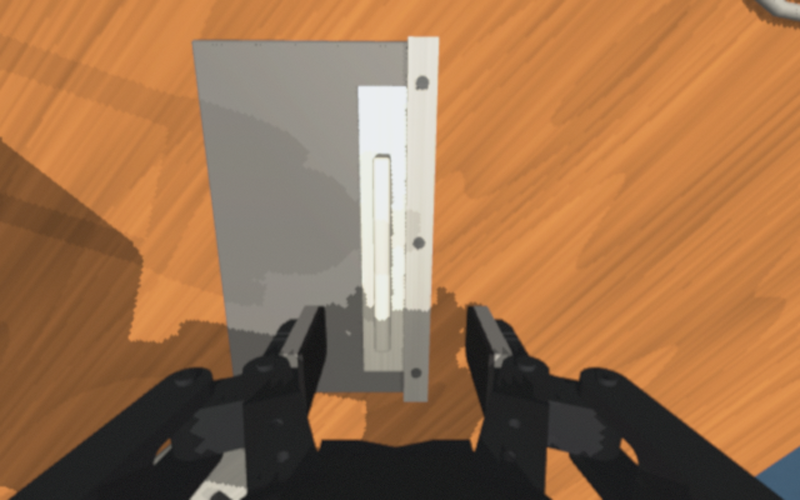

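The straightedge lies flat, flush with the fence at (408,86)–(404,371), and midway along it. Next I'll raise the arm, roll it, and go over to the sleeves.

move_arm --pt "0 0 -0.07 0.23 1" --pt "0 0 -0.13 0.46 1" --pt "0 0 -0.13 0.7 1" --pt "0 0 -0.13 0.93 1" --pt "0 0 -0.13 1 1"

```text
time_s: 9.05
position: [566.1, 314.1, 199.3]
tool_rot: [0.622, 0.783, -0.0, -0.0]
force: [-0.6, -0.6, -0.1]
gripper_width: 85.4
gripper_force: 0.0
```

move_arm --pt "0 0 0 0.23 1" --pt "0 0 0 0.46 1" --pt "0 0 0 0.7 1" --pt "0 0 0 0.93 1" --pt "0 0 0 1 1"

```text
time_s: 9.47
position: [565.6, 313.9, 198.3]
tool_rot: [0.804, 0.595, -0.001, -0.0]
force: [-0.8, -0.3, -0.3]
gripper_width: 85.4
gripper_force: 0.0
```

move_arm --pt "0 0 0 0.23 1" --pt "0 0 0 0.46 1" --pt "0 0 0 0.7 1" --pt "0 0 0 0.93 1" --pt "0 0 0 1 1"

```text
time_s: 9.88
position: [565.6, 313.9, 198.2]
tool_rot: [0.93, 0.367, -0.002, -0.0]
force: [0.4, -0.4, 0.1]
gripper_width: 85.5
gripper_force: 0.0
```

move_arm --pt "0 0 0 0.23 1" --pt "0 0 0 0.46 1" --pt "0 0 0 0.6 1" --pt "0 0 0 0.6 1" --pt "0 0 0 0.6 1"

```text
time_s: 10.3
position: [565.8, 313.9, 198.9]
tool_rot: [0.975, 0.221, -0.001, 0.0]
force: [-0.2, 0.1, 0.4]
gripper_width: 85.3
gripper_force: 0.0
```

Run:
```python
from h import *
print(robot.get_obs()["joint_positions"].round(2))
plan([545,-285,204],-65)
```

```text
[0.4  0.46 1.44 0.   1.25 1.52]
pos [565.8 313.9 198.9] yaw -64.5 shift [-0.5538  1.0629 -0.0091] roll 0.01764135702333315 j6 1.52 t 10.3
```

move_arm --pt "-0.028 0.053 0 0 1" --pt "-0.056 0.106 0 0 1" --pt "-0.084 0.16 0 0 1" --pt "-0.112 0.213 0 0 1" --pt "-0.1385 0.2657 0 0 1"

```text
time_s: 10.72
position: [560.2, 163.1, 199.8]
tool_rot: [0.975, 0.221, -0.001, 0.0]
force: [1.0, -0.4, 0.2]
gripper_width: 85.4
gripper_force: 0.0
```

move_arm --pt "-0.028 0.053 0 0 1" --pt "-0.056 0.106 0 0 1" --pt "-0.084 0.16 0 0 1" --pt "-0.112 0.213 0 0 1" --pt "-0.1385 0.2657 0 0 1"

```text
time_s: 11.13
position: [554.6, 13.3, 200.0]
tool_rot: [0.975, 0.221, -0.0, -0.0]
force: [0.3, -0.7, 0.5]
gripper_width: 85.0
gripper_force: 0.0
```

Run:
```python
from h import *
plan([545,-285,204],-65)
ci=robot.camera_info("wrist");i=robot.capture("wrist");crop(i,0,0,640,400,1.25,"pics/w5.png")
import pickle;pickle.dump(ci,open("w5.pkl","wb"))
```

```text
pos [554.6  13.3 200. ] yaw -64.5 shift [-0.2747  0.5299 -0.008 ] roll 0.018278087210993495 j6 1.02 t 11.13
```

move_arm --pt "-0.028 0.053 0 0 1" --pt "-0.056 0.106 0 0 1" --pt "-0.084 0.16 0 0 1" --pt "-0.112 0.213 0 0 1" --pt "-0.1385 0.2657 0 0 1"

```text
time_s: 11.6
position: [549.2, -136.2, 200.0]
tool_rot: [0.975, 0.221, -0.0, -0.0]
force: [0.6, -0.1, -0.1]
gripper_width: 85.2
gripper_force: 0.0
```

move_arm --pt "-0.028 0.053 0 0 1" --pt "-0.056 0.106 0 0 1" --pt "-0.084 0.16 0 0 1" --pt "-0.112 0.213 0 0 1" --pt "-0.1385 0.2657 0 0 1"

```text
time_s: 12.02
position: [543.6, -286.0, 199.9]
tool_rot: [0.975, 0.221, -0.0, -0.0]
force: [0.4, 0.1, -0.2]
gripper_width: 85.2
gripper_force: 0.0
```

Run:
```python
from h import *
plan([548,-292,17],-65)
ci=robot.camera_info("wrist");i=robot.capture("wrist");crop(i,0,0,640,400,1.25,"pics/w6.png")
import pickle;pickle.dump(ci,open("w6.pkl","wb"))
```

```text
pos [ 543.6 -286.   199.9] yaw -64.5 shift [0.0029 0.0148 0.3659] roll 0.017565117035807987 j6 0.53 t 12.02
```

View pics/w5.png

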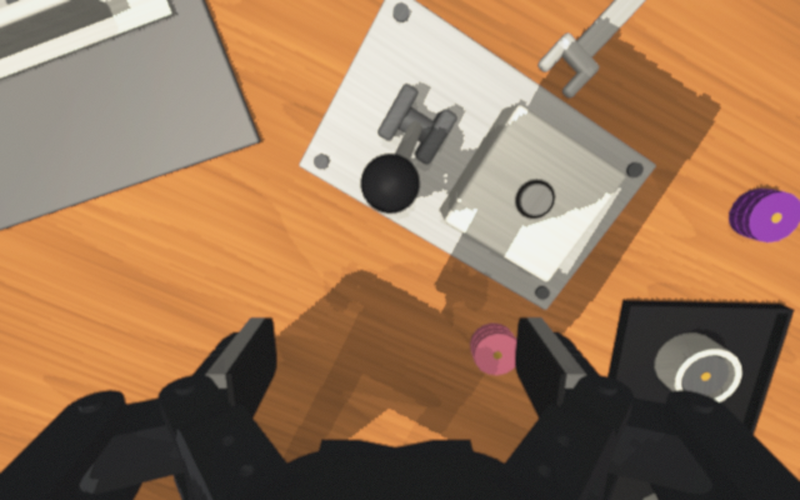

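View pics/w6.png

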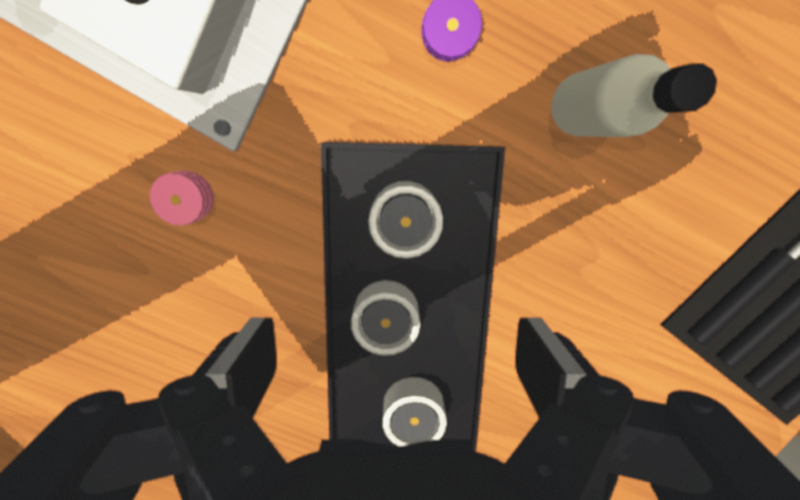

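The w5 view shows the plunger at (535,199) and the knob at (390,183). In w6 the sleeve dots are at (405,222), (386,323) and (414,422), with the oil bottle at the upper right.

Run:
```python
from h import *
import pickle
a=pickle.load(open("w5.pkl","rb"));b=pickle.load(open("w6.pkl","rb"))
u=lambda l:(np.array(l,float)+.5)/1.25-.5
print("dots",ray("",u([[405,222],[386,323],[414,422]]),30,b).round(1).tolist())
print("tray",ray("",u([[324,144],[504,149]]),14,b).round(1).tolist())
print("plunger",ray("",u([[535,199]]),51,a).round(1), "knob",ray("",u([[390,183]]),132,a).round(1))
print("seat corners",ray("",u([[519,104],[627,166],[553,282],[443,213]]),50,a).round(1).tolist())
print("screws",ray("",u([[401,12],[321,161],[634,170],[542,292]]),8,a).round(1).tolist())
plan([549,-293,17],-65)
```

```text
dots [[550.4, -290.9, 30.0], [465.3, -314.6, 30.0], [386.5, -380.0, 30.0]]
tray [[576.0, -208.5, 14.0], [633.4, -337.0, 14.0]]
plunger [[621.  -66.1  51. ]] knob [[595.6  35.9 132. ]]
seat corners [[671.8, -23.2, 50.0], [669.1, -112.8, 50.0], [572.0, -112.1, 50.0], [583.2, -11.4, 50.0]]
screws [[696.8, 77.1, 8.0], [573.0, 88.6, 8.0], [676.0, -142.3, 8.0], [552.9, -130.9, 8.0]]
pos [ 544.2 -292.   200.1] yaw -64.6 shift [0.0084 0.0043 0.3663] roll 0.013812504055681529 j6 0.53 t 12.07
```

move_arm --pt "0.011 0.0037 0.08 0 1" --pt "0.011 0.0037 0.16 0 1" --pt "0.011 0.0037 0.24 0 1" --pt "0.011 0.0037 0.31 0 1" --pt "0.011 0.0037 0.34 0 1" --force 40

```text
time_s: 12.48
position: [546.7, -281.7, 25.2]
tool_rot: [0.975, 0.221, -0.003, -0.003]
force: [-1.2, -0.3, -0.6]
gripper_width: 85.4
gripper_force: 0.0
```

move_arm --pt "0 0 0.015 0 1" --pt "0 0 0.026 0 1" --pt "0 0 0.026 0 1" --pt "0 0 0.026 0 0.5" --pt "0 0 0.026 0 0"

```text
time_s: 12.9
position: [551.4, -285.2, 19.4]
tool_rot: [0.975, 0.22, 0.001, 0.002]
force: [0.5, -2.5, 1.7]
gripper_width: 63.7
gripper_force: 1.1
```

move_arm --pt "0 0 0 0 -0.5" --pt "0 0 0 0 -0.5" --pt "0 0 0 0 -0.5" --pt "0 0 0 0 -0.5" --pt "0 0 0 0 -0.5"

```text
time_s: 13.32
position: [551.7, -285.5, 20.2]
tool_rot: [0.976, 0.22, 0.002, 0.002]
force: [-0.2, -1.3, 5.8]
gripper_width: 56.6
gripper_force: 41.1
```

Run:
```python
from h import *
plan([621,-67,142])
```

```text
pos [ 551.7 -285.5   20.2] yaw -64.6 shift [ 0.3132 -0.3342 -0.2443] roll None j6 0.54 t 13.32
```

move_arm --pt "0 0 -0.06 0 -0.5" --pt "0 0 -0.12 0 -0.5" --pt "0 0 -0.18 0 -0.5" --pt "0 0 -0.244 0 -0.5" --pt "0 0 -0.244 0 -0.5"

```text
time_s: 13.73
position: [553.7, -286.5, 147.4]
tool_rot: [0.976, 0.22, 0.004, 0.005]
force: [1.2, -1.2, -0.7]
gripper_width: 56.6
gripper_force: 43.8
```

move_arm --pt "0 0 0 0 -0.5" --pt "0 0 0 0 -0.5" --pt "0 0 0 0 -0.5"

```text
time_s: 13.98
position: [548.6, -283.3, 138.4]
tool_rot: [0.976, 0.22, -0.001, -0.001]
force: [-0.2, -0.3, -1.5]
gripper_width: 56.3
gripper_force: 43.8
```

```bash
cat >> h.py <<'E'
def dots(n="wrist",dz=None,z=None,img=None,info=None):
    ci=info or robot.camera_info(n);i=robot.capture(n) if img is None else img
    h=cv2.cvtColor(i,cv2.COLOR_RGB2HSV)
    o=robot.get_obs();zz=z if z is not None else o["position"][2]+dz
    # orange dot surrounded by grey
    m=cv2.inRange(h,(10,110,60),(30,255,255))
    k,l,s,c=cv2.connectedComponentsWithStats(m)
    for j in range(1,k):
        if 4<=s[j,4]<=400 and s[j,2]<25 and s[j,3]<25:
            x0,y0,w,hh=s[j,:4];ring=h[max(0,y0-6):y0+hh+6,max(0,x0-6):x0+w+6,1].astype(float)
            if np.median(ring)<90:print("dot",c[j].round(1),s[j,4],ray(n,c[j],zz,ci)[0].round(1),"sat",np.median(ring))
    M=R.from_quat(o["tool_rot"]).as_matrix();print("tcp",o["position"].round(1),"tx",M[:2,0].round(3),"ty",M[:2,1].round(3))
    return i
E
python3 - <<'E'
from h import *
i=dots(dz=9.8);cv2.imwrite("pics/w7.png",i[...,::-1])
plan([621,-67,142])
E
```

```text
dot [316.9 278.4] 225 [ 545.6 -285.4  147.9] sat 11.0
dot [123.3 362.6] 152 [ 461.6 -218.7  147.9] sat 15.0
dot [509.3 362.4] 153 [ 544.6 -391.4  147.9] sat 15.0
tcp [ 548.6 -283.3  138.1] tx [0.903 0.429] ty [ 0.429 -0.903]
pos [ 548.6 -283.3  138.1] yaw -64.6 shift [ 0.3163 -0.3288 -0.0074] roll None j6 0.54 t 14.03
```

move_arm --pt "0.04 -0.04 0 0 -0.5" --pt "0.08 -0.085 0 0 -0.5" --pt "0.12 -0.125 0 0 -0.5" --pt "0.16 -0.165 0 0 -0.5" --pt "0.162 -0.165 0 0 -0.5"

```text
time_s: 14.45
position: [587.5, -169.8, 138.0]
tool_rot: [0.975, 0.221, -0.001, -0.002]
force: [-0.0, -0.8, -1.6]
gripper_width: 56.4
gripper_force: 43.8
```

move_arm --pt "0.04 -0.04 0 0 -0.5" --pt "0.08 -0.085 0 0 -0.5" --pt "0.12 -0.125 0 0 -0.5" --pt "0.15 -0.155 0 0 -0.5" --pt "0.162 -0.165 0 0 -0.5"

```text
time_s: 14.87
position: [625.2, -62.6, 138.1]
tool_rot: [0.975, 0.221, -0.001, -0.001]
force: [-0.5, -0.3, -0.8]
gripper_width: 56.2
gripper_force: 43.8
```

move_arm --pt "0 0 0 0 -0.5" --pt "0 0 0 0 -0.5" --pt "0 0 0 0 -0.5" --pt "0 0 0 0 -0.5"

```text
time_s: 15.2
position: [624.8, -66.9, 139.3]
tool_rot: [0.976, 0.219, -0.0, 0.0]
force: [0.6, -0.3, -0.8]
gripper_width: 56.4
gripper_force: 43.8
```

Run:
```python
from h import *
i=dots(dz=9.8);cv2.imwrite("pics/w8.png",i[...,::-1])
```

```text
dot [317.9 279.5] 228 [621.6 -69.5 149.2] sat 11.0
dot [123.4 362.4] 121 [538.7  -2.4 149.2] sat 15.0
tcp [624.9 -66.9 139.4] tx [0.904 0.427] ty [ 0.427 -0.904]
```

move_arm --pt "0.001 -0.004 0.05 0 -0.5" --pt "0.001 -0.004 0.1 0 -0.5" --pt "0.001 -0.004 0.13 0 -0.5" --pt "0.001 -0.004 0.138 0 -0.5" --pt "0.001 -0.004 0.138 0 -0.5"

```text
time_s: 15.67
position: [623.7, -64.1, 69.4]
tool_rot: [0.976, 0.219, -0.001, -0.0]
force: [-0.6, -0.3, -1.8]
gripper_width: 56.3
gripper_force: 43.9
```

move_arm --pt "0 0 0.002 0 -0.5" --pt "0 0 0.004 0 -0.5" --pt "0 0 0.006 0 -0.5" --pt "0 0 0.006 0 -0.5" --pt "0 0 0.006 0 -0.5"

```text
time_s: 16.08
position: [625.4, -63.6, 68.3]
tool_rot: [0.976, 0.22, 0.0, 0.0]
force: [0.2, -0.3, -1.1]
gripper_width: 56.7
gripper_force: 43.9
```

Run:
```python
from h import *
i=dots(dz=9.8)
print(robot.get_obs()["force"])
```

```text
dot [316.2 279.7] 227 [621.6 -65.6  78. ] sat 11.0
dot [123.5 362.1] 127 [539.3   0.9  78. ] sat 15.0
tcp [625.3 -63.6  68.2] tx [0.903 0.429] ty [ 0.429 -0.903]
[ 0.30851824  0.27738756 -1.08987045]
```

move_arm --pt "0 0 0.003 0 -0.5" --pt "0 0 0.005 0 -0.5" --pt "0 0 0.005 0 -0.5"

```text
time_s: 16.38
position: [625.4, -63.6, 66.3]
tool_rot: [0.976, 0.22, 0.0, 0.0]
force: [-2.1, 1.2, 7.9]
gripper_width: 56.5
gripper_force: 44.7
```

move_arm --pt "0 0 0 0 0.7" --pt "0 0 0 0 0.7" --pt "0 0 0 0 0.7" --pt "0 0 -0.04 0 1" --pt "0 0 -0.1 0 1"

```text
time_s: 16.8
position: [622.2, -63.0, 112.4]
tool_rot: [0.976, 0.22, -0.003, -0.001]
force: [-0.5, -0.2, 0.8]
gripper_width: 85.7
gripper_force: 0.0
```

move_arm --pt "0 0 -0.07 0 1" --pt "0 0 -0.14 0 0" --pt "0 0 -0.16 0 -1" --pt "0 0 -0.16 0 -1" --pt "0 0 -0.16 0 -1"

```text
time_s: 17.22
position: [625.0, -63.5, 195.0]
tool_rot: [0.976, 0.22, 0.0, 0.0]
force: [0.1, -0.2, -0.9]
gripper_width: 38.5
gripper_force: 0.0
```

Run:
```python
from h import *
i=dots(z=76);cv2.imwrite("pics/w9.png",i[...,::-1])
plan([545,38,190],-90)
```

```text
dot [316.4 200. ] 77 [621.5 -65.5  76. ] sat 12.0
dot [152.9 354.2] 204 [412.5  10.7  76. ] sat 15.0
dot [448.8 389.4] 35 [ 499.5 -271.2   76. ] sat 11.0
tcp [624.  -63.3 193.7] tx [0.903 0.429] ty [ 0.429 -0.903]
pos [624.  -63.3 193.7] yaw -64.6 shift [-0.0559 -0.2509  0.0078] roll 0.8462482799813784 j6 0.92 t 17.27
```

move_arm --pt "-0.01 -0.06 0 0.2 -1" --pt "-0.02 -0.12 0 0.4 -1" --pt "-0.04 -0.18 0 0.6 -1" --pt "-0.05 -0.245 0 0.8 -1" --pt "-0.05 -0.245 0 1.0 -1"

```text
time_s: 17.68
position: [543.2, 40.5, 192.0]
tool_rot: [0.999, -0.042, -0.005, -0.001]
force: [-1.3, -0.4, 0.3]
gripper_width: -0.1
gripper_force: 0.0
```

move_arm --pt "0 0 0 0 -1" --pt "0 0 0 0 -1" --pt "0 0 0 0 -1"

```text
time_s: 17.93
position: [549.9, 35.9, 194.0]
tool_rot: [0.999, -0.039, -0.001, 0.0]
force: [0.1, 0.4, 0.7]
gripper_width: 0.1
gripper_force: 0.0
```

Run:
```python
from h import *
plan([549,40,122],-95)
ci=robot.camera_info("wrist");i=robot.capture("wrist")
# black knob
h=cv2.cvtColor(i,cv2.COLOR_RGB2HSV);cv2.imwrite("pics/w10.png",i[...,::-1])
p=proj("wrist",[[595.6,36,132]],ci)[0];print(p)
x,y=p.astype(int);m=(h[max(0,y-60):y+60,x-60:x+60,2]<45).astype(np.uint8)
k,l,s,c=cv2.connectedComponentsWithStats(m)
for j in range(1,k):
  if s[j,4]>60:
    q=c[j]+[x-60,max(0,y-60)];print(q,s[j],ray("wrist",q,132,ci))
```

```text
pos [549.9  35.9 194. ] yaw -94.5 shift [-0.0023 -0.0082  0.144 ] roll 0.017903507705599963 j6 1.59 t 17.93
[311.01609763 149.15539902]
[310.52134146 149.4347561 ] [  37   37   46   47 1640] [[595.45026829  36.32206241 132.        ]]
```

move_arm --pt "-0.002 -0.005 0.05 0 -1" --pt "-0.002 -0.005 0.1 0 -1" --pt "-0.002 -0.005 0.14 0 -1" --pt "-0.002 -0.005 0.144 0 -1" --pt "-0.002 -0.005 0.144 0 -1"

```text
time_s: 18.4
position: [548.3, 38.4, 121.8]
tool_rot: [0.999, -0.04, -0.002, 0.0]
force: [-0.0, 0.4, 0.2]
gripper_width: -0.1
gripper_force: 0.0
```

move_arm --pt "0.025 0 0 0 -1" --pt "0.05 0 0 0 -1" --pt "0.075 0 0 0 -1" --pt "0.1 0 0 0 -1" --pt "0.12 0 0 0 -1"

```text
time_s: 18.82
position: [609.8, 33.8, 124.7]
tool_rot: [0.999, -0.04, 0.0, 0.0]
force: [-3.7, -0.1, 2.9]
gripper_width: 0.2
gripper_force: 1.9
```

move_arm --pt "0.025 0 0 0 -1" --pt "0.05 0 0 0 -1" --pt "0.075 0 0 0 -1" --pt "0.09 0 0 0 -1" --pt "0.095 0 0 0 -1"

```text
time_s: 19.23
position: [656.2, 30.1, 122.8]
tool_rot: [0.999, -0.04, -0.001, 0.0]
force: [-4.4, -0.2, -2.8]
gripper_width: -0.0
gripper_force: 3.1
```

move_arm --pt "0.004 0 0 0 -1" --pt "0.008 0 0 0 -1" --pt "0.008 0 0 0 -1"

```text
time_s: 19.48
position: [656.4, 30.1, 122.6]
tool_rot: [0.999, -0.04, -0.004, 0.0]
force: [-10.5, 0.4, 1.5]
gripper_width: 0.0
gripper_force: 5.2
```

The lever hit its stop at about x=656 (10 N). I'll back off, check the piston, and move over it.

move_arm --pt "-0.03 0 0 0 -1" --pt "-0.08 0 0 0 -1" --pt "-0.08 0 -0.06 0 -1" --pt "-0.08 0 -0.12 0 -1" --pt "-0.08 0 -0.15 0 -1"

```text
time_s: 19.9
position: [622.6, 33.1, 202.5]
tool_rot: [0.999, -0.04, 0.004, 0.0]
force: [1.0, -0.1, 0.6]
gripper_width: 0.0
gripper_force: 0.0
```

move_arm --pt "0 0.06 0 0 1" --pt "0 0.12 0 0 1" --pt "0 0.18 0 0 1" --pt "0.005 0.19 0 0 1" --pt "0.005 0.19 0 0 1"

```text
time_s: 20.32
position: [616.8, -64.0, 199.5]
tool_rot: [0.999, -0.042, 0.002, 0.001]
force: [0.3, 0.1, 0.7]
gripper_width: 61.2
gripper_force: 0.0
```

move_arm --pt "0 0 0 0 1" --pt "0 0 0 0 1" --pt "0 0 0 0 1"

```text
time_s: 20.57
position: [615.4, -60.5, 198.3]
tool_rot: [0.999, -0.04, 0.0, -0.0]
force: [-0.3, 0.5, 0.3]
gripper_width: 85.8
gripper_force: 0.0
```

Run:
```python
from h import *
i=dots(z=99);cv2.imwrite("pics/w11.png",i[...,::-1])
i=robot.capture("scene");dots("scene",z=99,img=i);crop(i,230,170,390,290,5,"pics/s2.png")
plan([621.5,-66,84],-95)
```

```text
dot [322.9 194.1] 94 [621.4 -65.6  99. ] sat 11.0
dot [559. 298.] 41 [ 515.1 -258.3   99. ] sat 11.0
dot [608.9 352.3] 26 [ 455.5 -310.    99. ] sat 13.0
dot [634.1 372.6] 192 [ 431.  -336.8   99. ] sat 23.0
tcp [615.4 -60.5 198.2] tx [ 0.997 -0.079] ty [-0.079 -0.997]
dot [393.7  39.3] 15 [-364.2 -265.8   99. ] sat 44.0
dot [604.8 113.9] 133 [-310.   613.5   99. ] sat 38.0
dot [272.5 138.5] 4 [ 440.9 -329.4   99. ] sat 21.0
dot [293. 155.] 7 [ 469.  -222.2   99. ] sat 21.0
dot [274.  157.8] 4 [ 513.3 -268.1   99. ] sat 20.0
dot [315.  167.2] 20 [ 476.4 -129.3   99. ] sat 34.0
dot [319.3 172.9] 16 [ 490.3 -103.3   99. ] sat 34.0
dot [306.  204.5] 6 [620.5 -66.4  99. ] sat 17.0
dot [517.7 331.8] 27 [670.7 584.   99. ] sat 73.0
dot [528.4 339.1] 179 [674.9 610.6  99. ] sat 52.5
dot [538.1 348.6] 25 [685.4 635.8  99. ] sat 71.0
tcp [615.3 -60.6 198.1] tx [ 0.997 -0.079] ty [-0.079 -0.997]
pos [615.3 -60.6 198.1] yaw -94.5 shift [0.0132 0.0099 0.2282] roll 0.015569951448684567 j6 1.44 t 20.67
```

View pics/s2.png

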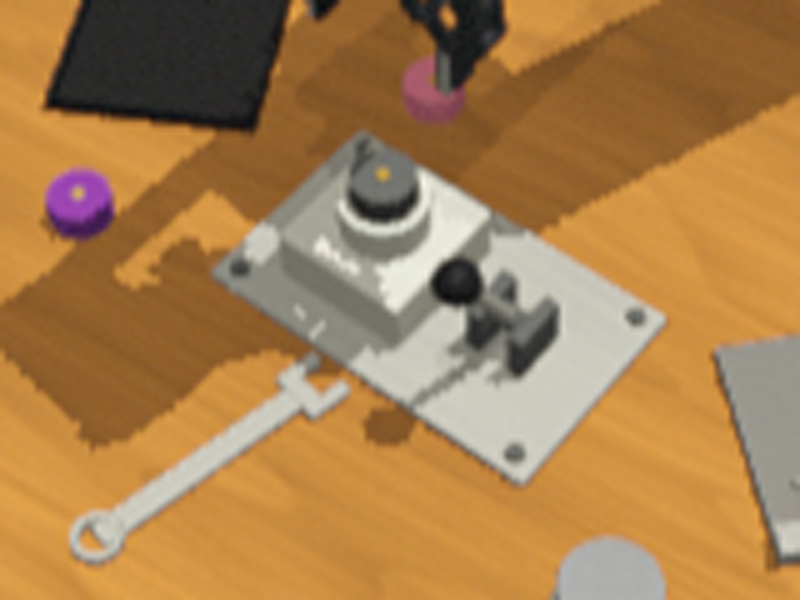

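The crop shows the piston standing proud of its sleeve at (383,180), with the lever thrown. I'll grip the piston.

move_arm --pt "0.0126 0.0094 0.06 0 1" --pt "0.0126 0.0094 0.12 0 1" --pt "0.0126 0.0094 0.18 0 1" --pt "0.0126 0.0094 0.22 0 1" --pt "0.0126 0.0094 0.224 0 1" --force 30

```text
time_s: 21.08
position: [617.8, -65.5, 81.8]
tool_rot: [0.999, -0.04, -0.004, -0.001]
force: [-1.2, -0.1, 0.4]
gripper_width: 85.1
gripper_force: 0.0
```

move_arm --pt "0 0 0 0 0.6" --pt "0 0 0 0 0.2" --pt "0 0 0 0 -0.2" --pt "0 0 0 0 -0.6" --pt "0 0 0 0 -0.6"

```text
time_s: 21.5
position: [622.6, -67.0, 88.1]
tool_rot: [0.999, -0.04, 0.002, 0.0]
force: [-0.3, 0.7, 5.6]
gripper_width: 40.5
gripper_force: 29.8
```

move_arm --pt "0 0 0 0 -0.6" --pt "0 0 0 0 -0.6" --pt "0 0 0 0 -0.6" --pt "0 0 0 0 -0.6"

```text
time_s: 21.83
position: [622.6, -67.0, 88.1]
tool_rot: [0.999, -0.04, 0.002, 0.0]
force: [0.1, 1.3, 6.1]
gripper_width: 40.4
gripper_force: 29.8
```

Run:
```python
from h import *
i=dots(z=99);cv2.imwrite("pics/w12.png",i[...,::-1]);print(robot.get_obs()["gripper_width"],robot.get_obs()["gripper_force"])
```

```text
dot [316.2 274.5] 236 [621.6 -66.7  99. ] sat 11.0
dot [482.8 355.4] 211 [ 571.5 -144.    99. ] sat 14.0
tcp [622.6 -67.   88.1] tx [ 0.997 -0.08 ] ty [-0.08  -0.997]
40.4958037308652 29.846840500831604
```

move_arm --pt "0 0 -0.03 0 -0.6" --pt "0 0 -0.09 -0.1 -0.6" --pt "0 0 -0.15 -0.3 -0.6" --pt "0 0 -0.21 -0.5 -0.6" --pt "0 0 -0.21 -0.7 -0.6"

```text
time_s: 22.3
position: [625.1, -67.7, 198.3]
tool_rot: [0.989, 0.145, 0.005, 0.002]
force: [1.6, -0.6, 0.6]
gripper_width: 40.3
gripper_force: 30.6
```

move_arm --pt "0 0 0 -0.2 -0.6" --pt "0 0 0 -0.4 -0.6" --pt "0 0 0 -0.6 -0.6" --pt "0 0 0 -0.8 -0.6" --pt "0 0 0 -0.9 -0.6"

```text
time_s: 22.72
position: [621.1, -66.9, 191.7]
tool_rot: [0.928, 0.372, 0.0, 0.0]
force: [0.0, -0.1, 0.0]
gripper_width: 40.4
gripper_force: 30.6
```

move_arm --pt "0 0 0 0 -0.6" --pt "0 0 0 0 -0.6" --pt "0 0 0 0 -0.6"

```text
time_s: 22.97
position: [621.1, -66.9, 191.4]
tool_rot: [0.93, 0.369, 0.0, 0.0]
force: [-0.1, 0.3, -0.1]
gripper_width: 40.1
gripper_force: 30.6
```

Run:
```python
from h import *
i=dots(dz=10.9)
plan([486.6,339,125],-46.6)
```

```text
dot [538.9   5.1] 85 [753.2 -51.9 202.2] sat 27.0
dot [316.4 274.4] 235 [620.7 -67.9 202.2] sat 11.0
dot [484.9 357.7] 158 [ 644.3 -158.9  202.2] sat 16.0
dot [459.1 395.4] 117 [ 620.7 -167.8  202.2] sat 18.5
tcp [621.1 -66.9 191.3] tx [0.728 0.686] ty [ 0.686 -0.728]
pos [621.1 -66.9 191.3] yaw -46.7 shift [ 0.361  -0.7752  0.1324] roll -0.003122473368023293 j6 0.6 t 23.02
```

move_arm --pt "0.03 -0.06 0 0 -0.6" --pt "0.06 -0.12 0 0 -0.6" --pt "0.09 -0.18 0 0 -0.6" --pt "0.11 -0.23 0 0 -0.6" --pt "0.12 -0.258 0 0 -0.6"

```text
time_s: 23.43
position: [574.7, 70.7, 191.1]
tool_rot: [0.929, 0.37, -0.0, -0.001]
force: [-0.5, -0.3, -0.4]
gripper_width: 40.5
gripper_force: 30.7
```

move_arm --pt "0.03 -0.06 0 0 -0.6" --pt "0.06 -0.12 0 0 -0.6" --pt "0.09 -0.18 0 0 -0.6" --pt "0.11 -0.23 0 0 -0.6" --pt "0.12 -0.258 0 0 -0.6"

```text
time_s: 23.85
position: [530.2, 205.4, 191.2]
tool_rot: [0.929, 0.37, 0.0, -0.0]
force: [-0.2, 0.9, -0.9]
gripper_width: 40.6
gripper_force: 30.7
```

move_arm --pt "0.03 -0.06 0 0 -0.6" --pt "0.06 -0.12 0 0 -0.6" --pt "0.08 -0.18 0.03 0 -0.6" --pt "0.1 -0.23 0.07 0 -0.6" --pt "0.11 -0.258 0.1 0 -0.6"

```text
time_s: 24.27
position: [481.7, 337.0, 140.5]
tool_rot: [0.929, 0.37, 0.0, -0.0]
force: [0.1, 0.5, -1.5]
gripper_width: 40.5
gripper_force: 30.7
```

move_arm --pt "0 0 0 0 -0.6" --pt "0 0 0 0 -0.6" --pt "0 0 0 0 -0.6" --pt "0 0 0 0 -0.6"

```text
time_s: 24.6
position: [483.8, 333.9, 142.1]
tool_rot: [0.929, 0.369, 0.001, 0.0]
force: [-0.6, -0.5, -0.3]
gripper_width: 40.6
gripper_force: 30.7
```

Run:
```python
from h import *
import pickle
ci=robot.camera_info("wrist");i=dots(dz=10.9,info=ci);pickle.dump(ci,open("w13.pkl","wb"))
crop(i,0,0,640,400,1.25,"pics/w13.png")
plan([486.6,339,22],-46.6)
```

```text
dot [316.4 274.4] 235 [483.5 333.  153. ] sat 11.0
dot [482.3 354.8] 198 [507.3 244.3 153. ] sat 17.0
tcp [483.8 333.9 142.1] tx [0.728 0.686] ty [ 0.686 -0.728]
pos [483.8 333.9 142.1] yaw -46.7 shift [ 0.0107 -0.0038  0.2403] roll -0.0031935338978859324 j6 1.3 t 24.65
```

View pics/w13.png

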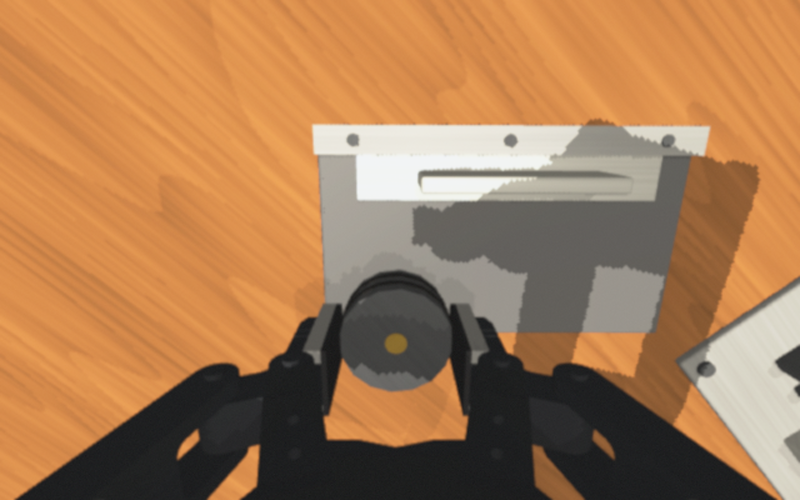

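The rule is still flush: its free edge runs (356,200)–(655,200) and the fence edge is at row 154. The held piston's dot is at (396,343).

Run:
```python
from h import *
import pickle
ci=pickle.load(open("w13.pkl","rb"));u=lambda l:(np.array(l,float)+.5)/1.25-.5
n=np.array([np.cos(np.radians(43.4)),np.sin(np.radians(43.4))]);t=np.array([-n[1],n[0]])
for nm,p,z in(("rule edge",[[357,200],[655,200]],13),("fence in",[[318,154],[690,155]],18),("fence ends",[[313,125],[709,126]],18),("near edge",[[327,332],[656,332]],8)):
    w=ray("",u(p),z,ci)[:,:2];print(nm,w.round(1).tolist(),"n",(w@n).round(1),"t",(w@t).round(1))
```

```text
rule edge [[486.9, 371.7], [624.2, 226.6]] n [609.2 609.2] t [ -64.5 -264.3]
fence in [[492.7, 409.7], [655.4, 236.8]] n [639.5 638.9] t [ -40.9 -278.3]
fence ends [[504.1, 423.4], [674.0, 242.9]] n [657.2 656.6] t [ -38.7 -286.6]
near edge [[396.3, 321.3], [566.1, 141.7]] n [508.7 508.7] t [ -38.9 -286. ]
```

move_arm --pt "0.006 0 0.07 0 -0.6" --pt "0.006 0 0.14 0 -0.6" --pt "0.006 0 0.2 0 -0.6" --pt "0.006 0 0.235 0 -0.6" --pt "0.006 0 0.24 0 -0.6"

```text
time_s: 25.07
position: [483.5, 334.8, 18.5]
tool_rot: [0.929, 0.369, -0.002, 0.0]
force: [-0.1, -0.8, -0.4]
gripper_width: 40.5
gripper_force: 33.2
```

move_arm --pt "0 0 0.002 0 -0.6" --pt "0 0 0.004 0 -0.6" --pt "0.004 0 0.004 0 -0.6" --pt "0.008 0 0.004 0 -0.6" --pt "0.008 0 0.004 0 -0.6"

```text
time_s: 25.48
position: [489.0, 340.3, 20.5]
tool_rot: [0.929, 0.37, 0.002, -0.0]
force: [0.4, 0.2, -1.0]
gripper_width: 40.3
gripper_force: 33.2
```

move_arm --pt "0 0 0 0 -0.6" --pt "0 0 0 0 -0.6"

```text
time_s: 25.65
position: [487.8, 339.6, 19.6]
tool_rot: [0.929, 0.37, 0.0, -0.0]
force: [-0.3, -0.3, -1.0]
gripper_width: 40.7
gripper_force: 33.2
```

Run:
```python
from h import *
o=robot.get_obs();p=o["position"];n=np.array([np.cos(np.radians(43.4)),np.sin(np.radians(43.4))])
print(p,p[:2]@n,o["force"])
```

```text
[487.76361884 339.61229558  19.63272601] 587.7400576800218 [-0.34517899 -0.25777047 -1.03847426]
```

move_arm --pt "0.002 0 0.002 0 -0.6" --pt "0.002 0 0.003 0 -0.6" --pt "0.002 0 0.003 0 0" --pt "0.002 0 0.003 0 0.3" --pt "0.002 0 0.003 0 0.3"

```text
time_s: 26.07
position: [488.2, 340.1, 17.5]
tool_rot: [0.929, 0.37, -0.0, 0.0]
force: [-0.1, 0.3, 0.1]
gripper_width: 55.0
gripper_force: 0.0
```

move_arm --pt "0 0 0 0 0.3" --pt "0 0 -0.03 0 0.3" --pt "0 0 -0.08 0 0.3" --pt "0 0 -0.15 0 0.3" --pt "0 0 -0.22 0 0"

```text
time_s: 26.48
position: [487.2, 339.5, 127.8]
tool_rot: [0.929, 0.37, -0.001, 0.0]
force: [0.6, 0.2, 0.2]
gripper_width: 44.9
gripper_force: 0.0
```

move_arm --pt "0 0 -0.08 0.2 -1" --pt "0 0 -0.14 0.4 -1" --pt "0 0 -0.14 0.6 -1" --pt "0 0 -0.14 0.8 -1" --pt "0 0 -0.14 0.8 -1"

```text
time_s: 26.9
position: [488.5, 340.2, 198.5]
tool_rot: [0.986, 0.167, 0.001, -0.0]
force: [-0.5, -0.4, -0.6]
gripper_width: 0.1
gripper_force: 0.0
```

move_arm --pt "0 0 0 0.2 -1" --pt "0 0 0 0.4 -1" --pt "0 0 0 0.6 -1" --pt "0 0 0 0.8 -1" --pt "0 0 0 0.8 -1"

```text
time_s: 27.32
position: [487.8, 339.8, 196.8]
tool_rot: [0.999, -0.04, -0.001, 0.0]
force: [-0.5, 0.5, -0.2]
gripper_width: -0.2
gripper_force: 0.0
```

Run:
```python
from h import *
dots(z=30)
plan([726,22,200],-95)
```

```text
dot [317.5 181.9] 58 [487.7 339.   30. ] sat 11.0
tcp [487.9 339.9 196.9] tx [ 0.997 -0.076] ty [-0.076 -0.997]
pos [487.9 339.9 196.9] yaw -94.4 shift [ 0.5232  0.5977 -0.0063] roll 0.02141432206685181 j6 2.14 t 27.37
```

move_arm --pt "0.04 0.045 0 0 -1" --pt "0.08 0.09 0 0 -1" --pt "0.12 0.135 0 0 -1" --pt "0.15 0.18 0 0 -1" --pt "0.174 0.199 0 0 -1"

```text
time_s: 27.78
position: [567.7, 231.2, 197.2]
tool_rot: [0.999, -0.038, -0.0, 0.001]
force: [-0.2, 0.1, 0.8]
gripper_width: -0.0
gripper_force: 0.0
```

move_arm --pt "0.04 0.045 0 0 -1" --pt "0.08 0.09 0 0 -1" --pt "0.12 0.135 0 0 -1" --pt "0.15 0.18 0 0 -1" --pt "0.174 0.199 0 0 -1"

```text
time_s: 28.2
position: [646.7, 125.3, 197.2]
tool_rot: [0.999, -0.039, -0.0, 0.0]
force: [0.2, -0.5, -0.3]
gripper_width: -0.0
gripper_force: 0.0
```

move_arm --pt "0.04 0.045 0 0 -1" --pt "0.08 0.09 0 0 -1" --pt "0.12 0.135 0 0 -1" --pt "0.15 0.18 0 0 -1" --pt "0.174 0.199 0 0 -1"

```text
time_s: 28.62
position: [725.5, 19.3, 197.1]
tool_rot: [0.999, -0.04, -0.0, 0.0]
force: [-0.0, -1.3, 0.2]
gripper_width: 0.0
gripper_force: 0.0
```

move_arm --pt "0 0 0 0 -1" --pt "0 0 0 0 -1" --pt "0 0 0 0 -1" --pt "0 0 0 0 -1"

```text
time_s: 28.95
position: [723.5, 23.2, 197.4]
tool_rot: [0.999, -0.039, -0.001, -0.0]
force: [-0.1, -0.2, -0.1]
gripper_width: -0.4
gripper_force: 0.0
```

```bash
cat >> h.py <<'E'
def knob(guess,z=131):
    """knob centre from the top camera"""
    ci=robot.camera_info("top");i=robot.capture("top");v=i.max(2)
    x,y=proj("top",guess,ci)[0].round().astype(int);m=(v[y-9:y+10,x-9:x+10]<30).astype(np.uint8)
    k,l,s,c=cv2.connectedComponentsWithStats(m)
    for j in range(1,k):
        if s[j,4]>8:print("knob",s[j],ray("top",c[j]+[x-9,y-9],z,ci)[0].round(1))
E
python3 - <<'E'
from h import *
plan([726,22,122],-95)
knob([683,27,131])
E
```

```text
pos [723.5  23.2 197.4] yaw -94.5 shift [0.0054 0.0021 0.1508] roll 0.016856369949787127 j6 1.59 t 28.95
knob [ 5  5  8  9 44] [682.9  26.9 131. ]
```

move_arm --pt "0 0 0.05 0 -1" --pt "0 0 0.1 0 -1" --pt "0 0 0.14 0 -1" --pt "0 0 0.15 0 -1" --pt "0 0 0.15 0 -1"

```text
time_s: 29.42
position: [722.4, 22.6, 120.7]
tool_rot: [0.999, -0.04, -0.002, -0.0]
force: [-0.5, 0.2, 0.2]
gripper_width: 0.1
gripper_force: 0.0
```

move_arm --pt "-0.025 0 0 0 -1" --pt "-0.05 0 0 0 -1" --pt "-0.075 0 0 0 -1" --pt "-0.1 0 0 0 -1" --pt "-0.12 0 0 0 -1"

```text
time_s: 29.83
position: [668.4, 26.8, 126.7]
tool_rot: [0.999, -0.04, 0.005, -0.0]
force: [3.7, 0.5, 3.1]
gripper_width: 0.1
gripper_force: 2.1
```

move_arm --pt "-0.025 0 0 0 -1" --pt "-0.05 0 0 0 -1" --pt "-0.075 0 0 0 -1" --pt "-0.1 0 0 0 -1" --pt "-0.115 0 0 0 -1"

```text
time_s: 30.25
position: [607.3, 31.2, 123.8]
tool_rot: [0.999, -0.04, 0.001, 0.0]
force: [3.2, -1.4, -3.2]
gripper_width: 0.1
gripper_force: 1.9
```

move_arm --pt "-0.005 0 0 0 -1" --pt "-0.01 0 0 0 -1" --pt "-0.015 0 0 0 -1" --pt "-0.015 0 0 0 -1"

```text
time_s: 30.58
position: [601.9, 31.4, 123.2]
tool_rot: [0.999, -0.04, 0.002, 0.0]
force: [5.7, -0.8, -3.0]
gripper_width: -0.0
gripper_force: 2.9
```

move_arm --pt "0.02 0 0 0 -1" --pt "0.03 0 -0.03 0 -1" --pt "0.05 0 -0.09 0 -1" --pt "0.05 0 -0.14 0 0" --pt "0.05 0 -0.14 0 1"

```text
time_s: 31.0
position: [628.7, 29.5, 197.9]
tool_rot: [0.999, -0.04, 0.004, 0.0]
force: [0.9, 0.0, 0.4]
gripper_width: 23.2
gripper_force: 0.0
```

move_arm --pt "0 0.06 0 0 1" --pt "0 0.12 0 0 1" --pt "0 0.17 0 0 1" --pt "0 0.19 0 0 1" --pt "0 0.19 0 0 1"

```text
time_s: 31.42
position: [616.7, -67.1, 192.1]
tool_rot: [0.999, -0.042, -0.001, 0.0]
force: [0.0, -1.1, -0.3]
gripper_width: 83.3
gripper_force: 0.0
```

move_arm --pt "0 0 0 0 1" --pt "0 0 0 0 1" --pt "0 0 0 0 1" --pt "0 0 0 0 1"

```text
time_s: 31.75
position: [617.1, -63.8, 192.5]
tool_rot: [0.999, -0.04, -0.0, -0.0]
force: [0.0, 0.9, 0.3]
gripper_width: 85.3
gripper_force: 0.0
```

```bash
cat >> h.py <<'E'
def rim(guess,z):
    """centre of a sleeve rim (outer circle, r 29 mm) at height z in the wrist view"""
    ci=robot.camera_info("wrist");i=robot.capture("wrist");g=cv2.GaussianBlur(cv2.cvtColor(i,cv2.COLOR_RGB2GRAY),(3,3),0)
    gx,gy=cv2.Sobel(g,cv2.CV_32F,1,0),cv2.Sobel(g,cv2.CV_32F,0,1);G=np.hypot(gx,gy)
    a=np.linspace(0,2*np.pi,90,endpoint=False);best=[]
    for dx in np.arange(-12,12.1,1):
        for dy in np.arange(-12,12.1,1):
            s=0
            for r in(29,23):
                P=np.c_[guess[0]+dx+r*np.cos(a),guess[1]+dy+r*np.sin(a),np.full(90,z)]
                q=proj("wrist",P,ci).round().astype(int);ok=(q>=0).all(1)&(q[:,0]<640)&(q[:,1]<400)
                s+=np.minimum(G[q[ok,1],q[ok,0]],150).sum()
            best.append((s,guess[0]+dx,guess[1]+dy))
    best.sort(reverse=True);print("rim",best[:4]);return i
E
python3 - <<'E'
from h import *
i=rim([621.5,-66],80);cv2.imwrite("pics/w14.png",i[...,::-1])
knob([578,36,131]);plan([621.5,-66,66])
E
```

```text
rim [(np.float32(15222.365), np.float64(630.5), np.float64(-64.0)), (np.float32(15185.148), np.float64(631.5), np.float64(-67.0)), (np.float32(15176.66), np.float64(630.5), np.float64(-65.0)), (np.float32(15175.475), np.float64(630.5), np.float64(-66.0))]
pos [617.1 -64.1 192.6] yaw -94.5 shift [0.0091 0.0031 0.2532] roll None j6 1.44 t 31.85
```

Run:
```python
import cv2
from h import *
i=cv2.imread("pics/w14.png")
c=i[80:300,180:460]
cv2.imwrite("pics/v14.png",cv2.resize(c,None,fx=2.5,fy=2.5,interpolation=cv2.INTER_CUBIC))
```

View pics/v14.png

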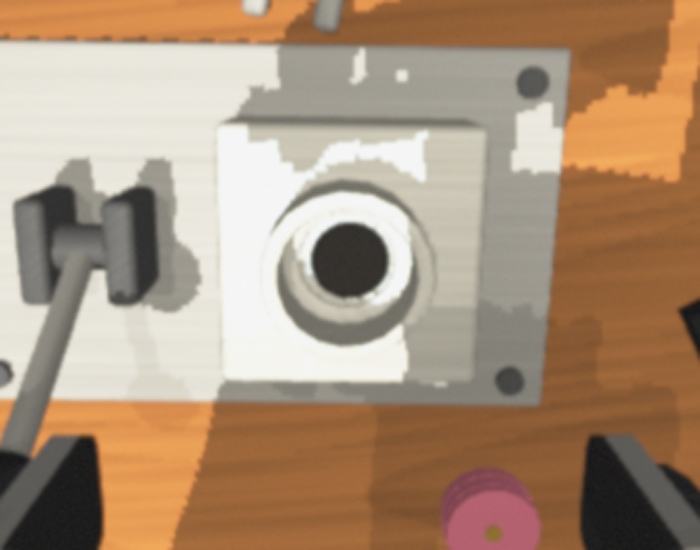

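The empty sleeve's rim is centred at about (349,268) in the crop, and the lever leans fully back. The dark bore shows the plunger is down.

Run:
```python
from h import *
p=ray("wrist",[[319.4,187]],80)[0];print(p)
plan([p[0],p[1],66]);robot
```

```text
[625.53235097 -66.89552094  80.        ]
pos [617.1 -64.1 192.6] yaw -94.5 shift [0.0173 0.0042 0.2532] roll None j6 1.44 t 31.85
```

move_arm --pt "0.0125 0.004 0.07 0 1" --pt "0.0125 0.004 0.14 0 1" --pt "0.0125 0.004 0.2 0 1" --pt "0.0125 0.004 0.245 0 1" --pt "0.0125 0.004 0.252 0 1" --force 30

```text
time_s: 32.27
position: [619.8, -66.4, 62.3]
tool_rot: [0.999, -0.04, -0.004, -0.001]
force: [-0.7, 0.3, -1.2]
gripper_width: 85.5
gripper_force: 0.0
```

move_arm --pt "0 0 0 0 1" --pt "0 0 0 0 0.5" --pt "0 0 0 0 0" --pt "0 0 0 0 -0.3" --pt "0 0 0 0 -0.3"

```text
time_s: 32.68
position: [624.9, -67.7, 69.3]
tool_rot: [0.999, -0.04, 0.002, 0.0]
force: [-0.8, 0.6, 4.9]
gripper_width: 56.9
gripper_force: 30.7
```

move_arm --pt "0 0 0 0 -0.3" --pt "0 0 0 0 -0.3" --pt "0 0 -0.05 0 -0.3" --pt "0 0 -0.1 0 -0.3" --pt "0 0 -0.16 0 -0.3"

```text
time_s: 33.1
position: [622.7, -67.5, 147.9]
tool_rot: [0.999, -0.04, -0.0, -0.0]
force: [0.5, -0.9, -0.4]
gripper_width: 56.2
gripper_force: 32.1
```

move_arm --pt "0 0 0 -0.2 -0.3" --pt "0 0 0 -0.4 -0.3" --pt "0 0 0 -0.6 -0.3" --pt "0 0 0 -0.8 -0.3" --pt "0 0 0 -1 -0.3"

```text
time_s: 33.52
position: [623.8, -67.7, 148.5]
tool_rot: [0.975, 0.222, 0.001, 0.001]
force: [0.2, -1.4, -1.5]
gripper_width: 56.5
gripper_force: 32.1
```

move_arm --pt "0 0 0 0 -0.3" --pt "0 0 0 0 -0.3"

```text
time_s: 33.68
position: [623.7, -67.7, 147.9]
tool_rot: [0.976, 0.218, 0.001, 0.0]
force: [-0.8, -0.1, -0.2]
gripper_width: 56.6
gripper_force: 32.1
```

Run:
```python
from h import *
o=robot.get_obs();p=o["position"]
i=rim(p[:2],p[2]+14);print(p)
knob([578,36,131]);plan([550.4,-291,146])
```

```text
rim [(np.float32(11203.934), np.float64(624.7016342829841), np.float64(-67.68174264801463)), (np.float32(11071.921), np.float64(624.7016342829841), np.float64(-68.68174264801463)), (np.float32(10998.152), np.float64(623.7016342829841), np.float64(-66.68174264801463)), (np.float32(10486.98), np.float64(624.7016342829841), np.float64(-66.68174264801463))]
[623.70163428 -67.68174265 147.89560114]
pos [623.5 -67.6 147.4] yaw -64.8 shift [-0.3227  0.3418  0.0028] roll None j6 0.91 t 33.78
```

move_arm --pt "-0.04 0.042 0 0 -0.3" --pt "-0.08 0.085 0 0 -0.3" --pt "-0.12 0.127 0 0 -0.3" --pt "-0.15 0.16 0 0 -0.3" --pt "-0.161 0.171 0 0 -0.3"

```text
time_s: 34.2
position: [586.4, -182.4, 146.9]
tool_rot: [0.976, 0.218, -0.0, 0.001]
force: [0.4, 0.6, -0.4]
gripper_width: 56.6
gripper_force: 32.2
```

move_arm --pt "-0.04 0.042 0 0 -0.3" --pt "-0.08 0.085 0 0 -0.3" --pt "-0.12 0.127 0 0 -0.3" --pt "-0.15 0.16 0 0 -0.3" --pt "-0.161 0.171 0 0 -0.3"

```text
time_s: 34.62
position: [550.6, -294.0, 146.9]
tool_rot: [0.976, 0.218, 0.0, 0.001]
force: [0.8, -0.4, -0.2]
gripper_width: 56.4
gripper_force: 32.2
```

move_arm --pt "0 0 0 0 -0.3" --pt "0 0 0.07 0 -0.3" --pt "0 0 0.14 0 -0.3" --pt "0 0 0.2 0 -0.3" --pt "0 0 0.235 0 -0.3"

```text
time_s: 35.03
position: [549.8, -288.1, 26.1]
tool_rot: [0.976, 0.22, -0.001, -0.002]
force: [0.3, 0.2, -1.1]
gripper_width: 56.1
gripper_force: 32.3
```

move_arm --pt "0 0 0 0 -0.3" --pt "0 0 0.005 0 -0.3" --pt "0 0 0.01 0 -0.3" --pt "0 0 0.01 0 -0.3"

```text
time_s: 35.37
position: [552.1, -291.0, 25.3]
tool_rot: [0.976, 0.22, 0.001, 0.001]
force: [-0.6, -0.2, -0.9]
gripper_width: 56.5
gripper_force: 32.4
```

Run:
```python
from h import *
print(robot.get_obs()["force"]);plan([550.4,-291,22.5])
```

```text
[-0.56852702 -0.22257852 -0.93446091]
pos [ 552.1 -291.    25.3] yaw -64.6 shift [-0.003  -0.0015  0.0056] roll None j6 0.53 t 35.37
```

move_arm --pt "0 0 0.004 0 -0.3" --pt "0 0 0.007 0 -0.3" --pt "0 0 0.007 0 0.3" --pt "0 0 0.007 0 0.7" --pt "0 0 0.007 0 0.7"

```text
time_s: 35.78
position: [551.7, -291.5, 21.8]
tool_rot: [0.976, 0.22, 0.001, 0.001]
force: [0.8, -0.4, -0.3]
gripper_width: 72.6
gripper_force: 0.0
```

move_arm --pt "0 0 0 0 0.7" --pt "0 0 -0.05 0 0.8" --pt "0 0 -0.11 0 1" --pt "0 0 -0.17 0 1" --pt "0 0 -0.17 0 1"

```text
time_s: 36.2
position: [554.4, -293.4, 111.4]
tool_rot: [0.976, 0.22, 0.003, 0.004]
force: [0.5, -1.1, 0.7]
gripper_width: 85.2
gripper_force: 0.0
```

move_arm --pt "-0.05 -0.01 0 0 1" --pt "-0.1 -0.02 0 0 1" --pt "-0.15 -0.03 0 0 1" --pt "-0.177 -0.032 0 0 1" --pt "-0.177 -0.032 0 0 1"

```text
time_s: 36.62
position: [461.5, -314.8, 105.3]
tool_rot: [0.976, 0.219, -0.001, -0.001]
force: [0.2, 0.1, -0.8]
gripper_width: 85.3
gripper_force: 0.0
```

move_arm --pt "0 0 0 0 1" --pt "0 0 0 0 1" --pt "0 0 0 0 1" --pt "0 0 0 0 1"

```text
time_s: 36.95
position: [465.3, -314.5, 105.6]
tool_rot: [0.975, 0.22, 0.0, 0.0]
force: [-0.3, 0.1, 0.2]
gripper_width: 85.4
gripper_force: 0.0
```

Run:
```python
from h import *
dots(z=30);plan([465.3,-314.6,18])
knob([578,36,131])
i=robot.capture("top");cv2.imwrite("pics/t2.png",i[...,::-1]);dots("top",z=30,img=i)
```

```text
dot [315.  211.9] 100 [ 465.  -313.9   30. ] sat 10.0
dot [347.7 329.9] 73 [ 387.6 -379.3   30. ] sat 11.0
tcp [ 465.1 -314.5  105.6] tx [0.903 0.429] ty [ 0.429 -0.903]
pos [ 465.1 -314.5  105.6] yaw -64.6 shift [0.0002 0.0003 0.1752] roll None j6 0.41 t 37.0
knob [ 5  4  8  9 40] [578.4  36.5 131. ]
dot [ 92.  200.5] 135 [618.2 618.1  30. ] sat 50.5
dot [108.  198.5] 4 [622.5 573.9  30. ] sat 50.0
dot [193. 245.] 5 [488.2 337.8  30. ] sat 8.0
dot [481.4 271. ] 58 [ 398. -445.   30.] sat 83.0
dot [457.5 275.5] 4 [ 387.6 -379.7   30. ] sat 9.0
dot [467.5 298.2] 227 [ 326.5 -403.    30. ] sat 86.0
dot [ 17.  397.6] 38 [ 98.6 799.9  30. ] sat 19.5
tcp [ 464.8 -314.4  105.5] tx [0.903 0.429] ty [ 0.429 -0.903]
```

move_arm --pt "0 0 0.06 0 1" --pt "0 0 0.12 0 1" --pt "0 0 0.165 0 1" --pt "0 0 0.174 0 1" --pt "0 0 0.174 0 1" --force 40

```text
time_s: 37.52
position: [463.2, -313.5, 17.2]
tool_rot: [0.976, 0.22, -0.001, -0.002]
force: [0.4, 0.0, 0.2]
gripper_width: 85.8
gripper_force: 0.0
```

move_arm --pt "0 0 0 0 1" --pt "0 0 0 0 0.5" --pt "0 0 0 0 0" --pt "0 0 0 0 -0.3" --pt "0 0 0 0 -0.3"

```text
time_s: 37.93
position: [465.0, -315.2, 20.3]
tool_rot: [0.976, 0.22, 0.001, 0.001]
force: [0.2, 0.3, 5.9]
gripper_width: 55.5
gripper_force: 42.0
```

move_arm --pt "0 0 0 0 -0.3" --pt "0 0 -0.06 0 -0.3" --pt "0 0 -0.13 0 -0.3" --pt "0 0 -0.2 0 -0.3" --pt "0 0 -0.26 0 -0.3"

```text
time_s: 38.35
position: [464.4, -314.8, 151.4]
tool_rot: [0.976, 0.22, 0.001, 0.001]
force: [0.6, -0.3, -2.0]
gripper_width: 55.5
gripper_force: 44.7
```

move_arm --pt "0.05 -0.03 0 0 -0.3" --pt "0.11 -0.07 0 0 -0.3" --pt "0.17 -0.11 0 0 -0.3" --pt "0.22 -0.14 0 0 -0.3" --pt "0.247 -0.157 0 0 -0.3"

```text
time_s: 38.77
position: [543.6, -187.9, 149.6]
tool_rot: [0.975, 0.22, 0.001, 0.0]
force: [0.3, -0.2, -1.8]
gripper_width: 55.4
gripper_force: 44.7
```

move_arm --pt "0.05 -0.03 0 0 -0.3" --pt "0.11 -0.07 0 0 -0.3" --pt "0.17 -0.11 0 0 -0.3" --pt "0.22 -0.14 0 0 -0.3" --pt "0.247 -0.157 0 0 -0.3"

```text
time_s: 39.18
position: [621.7, -63.9, 149.4]
tool_rot: [0.975, 0.221, 0.001, -0.0]
force: [0.2, -0.7, -1.8]
gripper_width: 55.2
gripper_force: 44.7
```

move_arm --pt "0 0 0 0 -0.3" --pt "0 0 0 0 -0.3" --pt "0 0 0 0 -0.3" --pt "0 0 0 0 -0.3"

```text
time_s: 39.52
position: [619.1, -68.1, 148.7]
tool_rot: [0.976, 0.219, -0.0, 0.0]
force: [0.5, -0.7, -1.2]
gripper_width: 55.3
gripper_force: 44.7
```

Run:
```python
from h import *
dots(dz=9);plan([621.3,-66.5,68])
```

```text
dot [318.6 268.2] 232 [620.8 -68.7 157.7] sat 11.0
dot [125.1 362.1] 131 [532.5  -4.1 157.7] sat 15.0
tcp [619.2 -68.2 148.7] tx [0.904 0.427] ty [ 0.427 -0.904]
pos [619.2 -68.2 148.7] yaw -64.7 shift [ 0.0053 -0.0012  0.1613] roll None j6 0.91 t 39.57
```

move_arm --pt "0.002 -0.002 0.05 0 -0.3" --pt "0.002 -0.002 0.1 0 -0.3" --pt "0.002 -0.002 0.145 0 -0.3" --pt "0.002 -0.002 0.156 0 -0.3" --pt "0.002 -0.002 0.156 0 -0.3"

```text
time_s: 39.98
position: [618.4, -66.1, 68.8]
tool_rot: [0.976, 0.219, -0.002, -0.001]
force: [0.3, -0.2, -1.1]
gripper_width: 55.3
gripper_force: 44.7
```

move_arm --pt "0 0 0.003 0 -0.3" --pt "0 0 0.006 0 -0.3" --pt "0 0 0.009 0 -0.3" --pt "0 0 0.009 0 -0.3"

```text
time_s: 40.32
position: [621.2, -65.7, 67.1]
tool_rot: [0.976, 0.22, 0.001, 0.0]
force: [-0.7, -0.1, -1.8]
gripper_width: 55.2
gripper_force: 44.7
```

move_arm --pt "0 0 0 0 0.7" --pt "0 0 0 0 0.7" --pt "0 0 0 0 0.7" --pt "0 0 -0.04 0 1" --pt "0 0 -0.1 0 1"

```text
time_s: 40.73
position: [618.0, -64.9, 113.9]
tool_rot: [0.976, 0.22, -0.003, -0.001]
force: [0.8, -0.5, 0.5]
gripper_width: 85.5
gripper_force: 0.0
```

move_arm --pt "0 0 -0.07 0 1" --pt "0 0 -0.14 0 0" --pt "0 0 -0.155 0 -1" --pt "0 0 -0.155 0 -1" --pt "0 0 -0.155 0 -1"

```text
time_s: 41.15
position: [620.5, -65.5, 193.8]
tool_rot: [0.976, 0.22, 0.0, 0.0]
force: [-0.6, 0.5, -0.5]
gripper_width: 38.3
gripper_force: 0.0
```

Run:
```python
from h import *
dots(z=76);plan([549,40,194],-95)
```

```text
dot [316.4 196.5] 78 [620.2 -65.9  76. ] sat 12.0
dot [152.9 354.3] 202 [409.4   8.5  76. ] sat 15.0
tcp [619.7 -65.3 192.6] tx [0.903 0.429] ty [ 0.429 -0.903]
pos [619.7 -65.3 192.6] yaw -64.6 shift [-0.0374 -0.2508 -0.0026] roll 1.0130014738707838 j6 0.91 t 41.2
```

move_arm --pt "-0.01 -0.06 0 0.2 -1" --pt "-0.03 -0.13 0 0.4 -1" --pt "-0.05 -0.2 0 0.6 -1" --pt "-0.062 -0.262 0 0.8 -1" --pt "-0.062 -0.262 0 1.0 -1"

```text
time_s: 41.62
position: [529.5, 43.6, 190.8]
tool_rot: [0.999, -0.042, -0.005, -0.001]
force: [0.1, -0.2, -0.3]
gripper_width: -0.0
gripper_force: 0.0
```

move_arm --pt "0 0 0 0 -1" --pt "0 0 0 0 -1" --pt "0 0 0.06 0 -1" --pt "0 0 0.12 0 -1" --pt "0 0 0.143 0 -1"

```text
time_s: 42.03
position: [534.8, 38.7, 118.3]
tool_rot: [0.999, -0.039, -0.002, 0.0]
force: [-0.6, 0.5, -0.8]
gripper_width: 0.0
gripper_force: 0.0
```

move_arm --pt "0 0 0 0 -1" --pt "0 0 0 0 -1" --pt "0 0 0 0 -1"

```text
time_s: 42.28
position: [537.5, 39.0, 122.5]
tool_rot: [0.999, -0.04, 0.001, 0.0]
force: [-0.8, 0.4, -0.5]
gripper_width: -0.2
gripper_force: 0.0
```

move_arm --pt "0.025 0 0 0 -1" --pt "0.05 0 0 0 -1" --pt "0.075 0 0 0 -1" --pt "0.1 0 0 0 -1" --pt "0.125 0 0 0 -1"

```text
time_s: 42.7
position: [598.4, 34.5, 123.5]
tool_rot: [0.999, -0.04, -0.001, -0.0]
force: [-5.0, 0.1, 3.8]
gripper_width: -0.1
gripper_force: 2.3
```

move_arm --pt "0.025 0 0 0 -1" --pt "0.05 0 0 0 -1" --pt "0.075 0 0 0 -1" --pt "0.1 0 0 0 -1" --pt "0.115 0 0 0 -1"

```text
time_s: 43.12
position: [655.4, 29.6, 122.2]
tool_rot: [0.999, -0.04, -0.001, 0.0]
force: [-5.4, -0.2, -4.2]
gripper_width: 0.1
gripper_force: 2.6
```

move_arm --pt "0.004 0 0 0 -1" --pt "0.008 0 0 0 -1" --pt "0.008 0 0 0 -1"

```text
time_s: 43.37
position: [656.3, 29.6, 122.1]
tool_rot: [0.999, -0.04, -0.004, 0.0]
force: [-10.1, -0.0, 1.3]
gripper_width: 0.1
gripper_force: 5.2
```

Thrown fully. I'll go over the piston as before.

move_arm --pt "-0.03 0 0 0 -1" --pt "-0.08 0 0 0 -1" --pt "-0.08 0 -0.06 0 -1" --pt "-0.08 0 -0.12 0 -1" --pt "-0.08 0 -0.15 0 -1"

```text
time_s: 43.78
position: [622.3, 32.6, 201.7]
tool_rot: [0.999, -0.04, 0.004, 0.0]
force: [1.7, 0.9, 0.1]
gripper_width: -0.3
gripper_force: 0.0
```

move_arm --pt "0 0.06 0 0 1" --pt "0 0.12 0 0 1" --pt "0.01 0.18 0 0 1" --pt "0.014 0.198 0 0 1" --pt "0.014 0.198 0 0 1"

```text
time_s: 44.2
position: [620.7, -69.3, 198.7]
tool_rot: [0.999, -0.042, 0.002, 0.001]
force: [0.1, 0.3, 0.4]
gripper_width: 60.4
gripper_force: 0.0
```

move_arm --pt "0 0 0 0 1" --pt "0 0 0 0 1" --pt "0 0 0 0 1" --pt "0 0 0 0 1"

```text
time_s: 44.53
position: [619.1, -65.2, 197.2]
tool_rot: [0.999, -0.039, -0.0, -0.0]
force: [0.5, 1.0, 0.7]
gripper_width: 85.5
gripper_force: 0.0
```

Run:
```python
from h import *
dots(z=99);plan([620.2,-65.9,86],-95)
```

```text
dot [317.9 201.1] 92 [620.1 -66.1  99. ] sat 11.0
dot [  3.8 367.7] 141 [484.8 230.   99. ] sat 23.0
dot [634.4 373.6] 165 [ 434.6 -340.9   99. ] sat 23.0
tcp [619.1 -65.3 197.1] tx [ 0.997 -0.079] ty [-0.079 -0.997]
pos [619.1 -65.3 197.1] yaw -94.5 shift [0.0024 0.001  0.2222] roll 0.015609521783554214 j6 1.43 t 44.58
```

move_arm --pt "0.0024 0.001 0.06 0 1" --pt "0.0024 0.001 0.12 0 1" --pt "0.0024 0.001 0.18 0 1" --pt "0.0024 0.001 0.216 0 1" --pt "0.0024 0.001 0.22 0 1" --force 30

```text
time_s: 45.0
position: [617.1, -65.7, 83.1]
tool_rot: [0.999, -0.04, -0.004, -0.001]
force: [-0.2, -0.4, -0.3]
gripper_width: 85.2
gripper_force: 0.0
```

move_arm --pt "0 0 0 0 0.6" --pt "0 0 0 0 0.2" --pt "0 0 0 0 -0.2" --pt "0 0 0 0 -0.6" --pt "0 0 0 0 -0.6"

```text
time_s: 45.42
position: [621.7, -67.2, 89.1]
tool_rot: [0.999, -0.04, 0.002, 0.0]
force: [0.4, -0.1, 6.8]
gripper_width: 40.1
gripper_force: 29.7
```

move_arm --pt "0 0 0 0 -0.6" --pt "0 0 0 0 -0.6" --pt "0 0 0 0 -0.6"

```text
time_s: 45.67
position: [621.7, -67.2, 89.0]
tool_rot: [0.999, -0.04, 0.002, 0.0]
force: [-0.5, 0.1, 6.6]
gripper_width: 40.0
gripper_force: 29.8
```

move_arm --pt "0 0 -0.03 0 -0.6" --pt "0 0 -0.09 -0.1 -0.6" --pt "0 0 -0.15 -0.3 -0.6" --pt "0 0 -0.21 -0.5 -0.6" --pt "0 0 -0.21 -0.7 -0.6"

```text
time_s: 46.08
position: [624.2, -67.9, 199.2]
tool_rot: [0.989, 0.145, 0.005, 0.002]
force: [0.9, 0.1, -0.5]
gripper_width: 40.2
gripper_force: 30.6
```

move_arm --pt "0 0 0 -0.2 -0.6" --pt "0 0 0 -0.4 -0.6" --pt "0 0 0 -0.6 -0.6" --pt "0 0 0 -0.8 -0.6" --pt "0 0 0 -0.9 -0.6"

```text
time_s: 46.5
position: [620.2, -67.1, 192.6]
tool_rot: [0.928, 0.372, 0.0, 0.0]
force: [-0.1, -0.3, -1.6]
gripper_width: 40.4
gripper_force: 30.6
```

move_arm --pt "0 0 0 0 -0.6" --pt "0 0 0 0 -0.6" --pt "0 0 0 0 -0.6"

```text
time_s: 46.75
position: [620.2, -67.0, 192.3]
tool_rot: [0.929, 0.369, 0.0, 0.0]
force: [0.2, 0.4, -1.4]
gripper_width: 40.5
gripper_force: 30.6
```

Run:
```python
from h import *
dots(dz=10.9);plan([538.9,285.2,142],-46.6)
```

```text
dot [538.9   5.1] 81 [752.3 -52.1 203.2] sat 26.0
dot [316.4 273.8] 231 [620.1 -67.9 203.2] sat 11.0
dot [484.5 357.5] 160 [ 643.4 -158.8  203.2] sat 16.0
dot [458.8 395.3] 121 [ 619.7 -167.8  203.2] sat 17.5
tcp [620.2 -67.1 192.3] tx [0.728 0.686] ty [ 0.686 -0.728]
pos [620.2 -67.1 192.3] yaw -46.7 shift [ 0.3649 -0.6243  0.1004] roll -0.0031429154640614837 j6 0.6 t 46.8
```

move_arm --pt "0.03 -0.05 0 0 -0.6" --pt "0.06 -0.1 0 0 -0.6" --pt "0.09 -0.15 0 0 -0.6" --pt "0.11 -0.19 0 0 -0.6" --pt "0.117 -0.208 0 0 -0.6"

```text
time_s: 47.22
position: [590.2, 51.4, 192.1]
tool_rot: [0.929, 0.37, -0.0, -0.001]
force: [0.4, -0.1, -0.5]
gripper_width: 40.3
gripper_force: 30.7
```

move_arm --pt "0.03 -0.05 0 0 -0.6" --pt "0.06 -0.1 0 0 -0.6" --pt "0.09 -0.15 0 0 -0.6" --pt "0.11 -0.19 0 0 -0.6" --pt "0.117 -0.208 0 0 -0.6"

```text
time_s: 47.63
position: [561.7, 166.7, 192.2]
tool_rot: [0.929, 0.37, 0.0, -0.0]
force: [0.2, 0.1, -0.3]
gripper_width: 40.5
gripper_force: 30.7
```

move_arm --pt "0.03 -0.05 0 0 -0.6" --pt "0.06 -0.1 0 0 -0.6" --pt "0.09 -0.15 0.03 0 -0.6" --pt "0.11 -0.19 0.07 0 -0.6" --pt "0.117 -0.208 0.1 0 -0.6"

```text
time_s: 48.05
position: [533.2, 282.2, 141.4]
tool_rot: [0.929, 0.37, 0.0, -0.0]
force: [-0.3, 0.6, -0.9]
gripper_width: 40.3
gripper_force: 30.7
```

move_arm --pt "0 0 0 0 -0.6" --pt "0 0 0 0 -0.6" --pt "0 0 0 0 -0.6" --pt "0 0 0 0 -0.6"

```text
time_s: 48.38
position: [534.9, 279.4, 143.3]
tool_rot: [0.929, 0.369, 0.001, 0.0]
force: [-0.2, 0.1, -1.2]
gripper_width: 40.3
gripper_force: 30.7
```

```bash
cat >> h.py <<'E'
N=np.array([np.cos(np.radians(43.4)),np.sin(np.radians(43.4))]);T=np.array([-N[1],N[0]])
def rule(tt=(-145,-165,-185,-205)):
    """free edge of the rule: largest brightness rise along n at given t, z=13 (wrist view)"""
    ci=robot.camera_info("wrist");g=cv2.cvtColor(robot.capture("wrist"),cv2.COLOR_RGB2GRAY).astype(float);s=np.arange(585,660,.5)
    for t in tt:
        q=proj("wrist",[[*(N*a+T*t),13] for a in s],ci);v=cv2.remap(g.astype(np.float32),q[:,0].astype(np.float32)[None],q[:,1].astype(np.float32)[None],1)[0]
        d=v[4:]-v[:-4];k=np.argsort(-d)[:1];print("t",t,"edge n",s[k+2],d[k].round(0),"min",s[np.argmin(d)+2],d.min().round(0))
E
python3 - <<'E'
from h import *
dots(dz=10.9);plan([538.9,285.2,21],-46.6);rule((-90,-125,-165,-205,-235))
p=robot.get_obs()["position"][:2];print("n,t",p@N,p@T)
E
```

```text
dot [222.4 189.5] 83 [536.4 333.7 154.3] sat 12.0
dot [316.4 273.9] 234 [534.8 278.5 154.3] sat 11.0
tcp [534.9 279.4 143.4] tx [0.728 0.686] ty [ 0.686 -0.728]
pos [534.9 279.4 143.4] yaw -46.7 shift [ 0.0133 -0.0032  0.2448] roll -0.0030384605488279703 j6 1.18 t 48.43
t -90 edge n [608.5] [156.] min 604.5 -59.0
t -125 edge n [629.5] [96.] min 625.0 -110.0
t -165 edge n [629.] [101.] min 625.0 -107.0
t -205 edge n [628.5] [106.] min 624.5 -106.0
t -235 edge n [608.5] [65.] min 657.0 -45.0
n,t 580.5420193975002 -164.3118932319565
```

move_arm --pt "0.006 0 0.07 0 -0.6" --pt "0.006 0 0.14 0 -0.6" --pt "0.006 0 0.2 0 -0.6" --pt "0.006 0 0.235 0 -0.6" --pt "0.006 0 0.24 0 -0.6"

```text
time_s: 48.9
position: [534.4, 281.0, 19.5]
tool_rot: [0.929, 0.369, -0.002, 0.0]
force: [0.1, 0.0, -0.1]
gripper_width: 40.1
gripper_force: 33.1
```

move_arm --pt "0 0 0.002 0 -0.6" --pt "0 0 0.004 0 -0.6" --pt "0.004 0 0.004 0 -0.6" --pt "0.008 0 0.004 0 -0.6" --pt "0.008 0 0.004 0 -0.6"

```text
time_s: 49.32
position: [540.0, 285.8, 21.5]
tool_rot: [0.929, 0.37, 0.001, 0.0]
force: [-0.1, -0.1, -0.3]
gripper_width: 40.5
gripper_force: 33.2
```

move_arm --pt "0 0 0 0 -0.6" --pt "0 0 0 0 -0.6"

```text
time_s: 49.48
position: [538.8, 285.2, 20.6]
tool_rot: [0.929, 0.37, 0.0, 0.0]
force: [0.3, -0.7, -1.2]
gripper_width: 40.2
gripper_force: 33.2
```

Run:
```python
from h import *
o=robot.get_obs();p=o["position"];print(p,p[:2]@N,p[:2]@T,o["force"])
```

```text
[538.81682267 285.23069474  20.6473546 ] 587.4691037012553 -162.97291129083789 [ 0.31273157 -0.71807882 -1.24641016]
```

move_arm --pt "0.002 0 0.002 0 -0.6" --pt "0.002 0 0.003 0 -0.6" --pt "0.002 0 0.003 0 0" --pt "0.002 0 0.003 0 0.3" --pt "0.002 0 0.003 0 0.3"

```text
time_s: 49.9
position: [539.2, 285.7, 18.5]
tool_rot: [0.929, 0.37, -0.0, 0.0]
force: [0.2, 0.5, -0.1]
gripper_width: 55.7
gripper_force: 0.0
```

move_arm --pt "0 0 0 0 0.3" --pt "0 0 -0.03 0 0.3" --pt "0 0 -0.08 0 0.3" --pt "0 0 -0.15 0 0.3" --pt "0 0 -0.22 0 0"

```text
time_s: 50.32
position: [538.2, 285.3, 128.8]
tool_rot: [0.929, 0.37, -0.001, 0.0]
force: [0.8, 0.5, -0.6]
gripper_width: 44.9
gripper_force: 0.0
```

move_arm --pt "0 0 -0.08 0.2 -1" --pt "0 0 -0.14 0.4 -1" --pt "0 0 -0.14 0.6 -1" --pt "0 0 -0.14 0.8 -1" --pt "0 0 -0.14 0.8 -1"

```text
time_s: 50.73
position: [539.5, 285.9, 199.5]
tool_rot: [0.986, 0.167, 0.001, -0.0]
force: [-1.1, -0.1, 0.5]
gripper_width: -0.0
gripper_force: 0.0
```

move_arm --pt "0 0 0 0.2 -1" --pt "0 0 0 0.4 -1" --pt "0 0 0 0.6 -1" --pt "0 0 0 0.8 -1" --pt "0 0 0 0.8 -1"

```text
time_s: 51.15
position: [538.8, 285.6, 197.8]
tool_rot: [0.999, -0.041, -0.001, 0.0]
force: [0.3, -0.0, 0.1]
gripper_width: -0.2
gripper_force: 0.0
```

Run:
```python
from h import *
dots(z=30);plan([725,23,198],-95)
```

```text
dot [317.8 181.8] 57 [538.5 284.4  30. ] sat 11.0
dot [268.7 233.9] 49 [487.9 338.8  30. ] sat 13.0
tcp [538.8 285.6 197.9] tx [ 0.997 -0.076] ty [-0.076 -0.997]
pos [538.8 285.6 197.9] yaw -94.4 shift [ 4.111e-01  4.954e-01 -3.000e-04] roll 0.02142758616720689 j6 2.02 t 51.2
```

move_arm --pt "0.03 0.037 0 0 -1" --pt "0.06 0.075 0 0 -1" --pt "0.1 0.12 0 0 -1" --pt "0.13 0.155 0 0 -1" --pt "0.137 0.165 0 0 -1"

```text
time_s: 51.62
position: [603.1, 195.2, 198.3]
tool_rot: [0.999, -0.039, 0.001, 0.001]
force: [0.4, -0.1, 0.4]
gripper_width: -0.5
gripper_force: 0.0
```

move_arm --pt "0.03 0.037 0 0 -1" --pt "0.06 0.075 0 0 -1" --pt "0.1 0.12 0 0 -1" --pt "0.13 0.155 0 0 -1" --pt "0.137 0.165 0 0 -1"

```text
time_s: 52.03
position: [664.4, 107.7, 198.2]
tool_rot: [0.999, -0.039, 0.0, 0.001]
force: [0.6, -0.2, -0.7]
gripper_width: -0.1
gripper_force: 0.0
```

move_arm --pt "0.03 0.037 0 0 -1" --pt "0.06 0.075 0 0 -1" --pt "0.1 0.12 0 0 -1" --pt "0.13 0.155 0 0 -1" --pt "0.137 0.165 0 0 -1"

```text
time_s: 52.45
position: [725.7, 20.4, 198.2]
tool_rot: [0.999, -0.04, 0.0, 0.0]
force: [0.6, 0.6, 0.2]
gripper_width: -0.3
gripper_force: 0.0
```

move_arm --pt "0 0 0 0 -1" --pt "0 0 0 0 -1" --pt "0 0 0 0 -1" --pt "0 0 0 0 -1"

```text
time_s: 52.78
position: [723.2, 24.2, 198.6]
tool_rot: [0.999, -0.039, -0.0, -0.0]
force: [-0.3, 0.2, 0.1]
gripper_width: -0.1
gripper_force: 0.0
```

move_arm --pt "0 0 0.05 0 -1" --pt "0 0 0.1 0 -1" --pt "0 0 0.14 0 -1" --pt "0 0 0.152 0 -1" --pt "0 0 0.152 0 -1"

```text
time_s: 53.2
position: [722.1, 23.6, 120.5]
tool_rot: [0.999, -0.04, -0.002, -0.0]
force: [0.4, 0.5, -0.6]
gripper_width: 0.3
gripper_force: 0.0
```

move_arm --pt "-0.025 0 0 0 -1" --pt "-0.05 0 0 0 -1" --pt "-0.075 0 0 0 -1" --pt "-0.1 0 0 0 -1" --pt "-0.12 0 0 0 -1"

```text
time_s: 53.62
position: [668.1, 27.7, 126.6]
tool_rot: [0.999, -0.04, 0.005, -0.0]
force: [5.1, 0.5, 3.5]
gripper_width: -0.1
gripper_force: 2.1
```

move_arm --pt "-0.025 0 0 0 -1" --pt "-0.05 0 0 0 -1" --pt "-0.075 0 0 0 -1" --pt "-0.1 0 0 0 -1" --pt "-0.115 0 0 0 -1"

```text
time_s: 54.03
position: [607.0, 32.2, 123.8]
tool_rot: [0.999, -0.04, 0.001, 0.0]
force: [3.5, -1.2, -3.9]
gripper_width: 0.0
gripper_force: 1.9
```

move_arm --pt "-0.005 0 0 0 -1" --pt "-0.01 0 0 0 -1" --pt "-0.015 0 0 0 -1" --pt "-0.015 0 0 0 -1"

```text
time_s: 54.37
position: [602.0, 32.4, 123.3]
tool_rot: [0.999, -0.04, 0.002, 0.0]
force: [6.7, -1.0, -3.6]
gripper_width: -0.2
gripper_force: 3.2
```

move_arm --pt "0.02 0 0 0 -1" --pt "0.03 0 -0.03 0 -1" --pt "0.05 0 -0.09 0 -1" --pt "0.05 0 -0.14 0 0" --pt "0.05 0 -0.14 0 1"

```text
time_s: 54.78
position: [628.4, 30.4, 197.9]
tool_rot: [0.999, -0.04, 0.004, 0.0]
force: [0.6, -0.3, 0.6]
gripper_width: 23.8
gripper_force: 0.0
```

move_arm --pt "0 0.06 0 0 1" --pt "0 0.12 0 0 1" --pt "0.005 0.17 0 0 1" --pt "0.01 0.192 0 0 1" --pt "0.01 0.192 0 0 1"

```text
time_s: 55.2
position: [621.9, -67.8, 192.1]
tool_rot: [0.999, -0.042, -0.001, 0.0]
force: [0.2, 0.4, -0.2]
gripper_width: 83.4
gripper_force: 0.0
```

move_arm --pt "0 0 0 0 1" --pt "0 0 0 0 1" --pt "0 0 0 0 1" --pt "0 0 0 0 1"

```text
time_s: 55.53
position: [621.7, -64.2, 192.5]
tool_rot: [0.999, -0.04, -0.0, -0.0]
force: [0.5, -0.5, -0.3]
gripper_width: 85.5
gripper_force: 0.0
```

Run:
```python
from h import *
plan([622,-66.7,67])
```

```text
pos [621.7 -64.2 192.5] yaw -94.5 shift [0.0012 0.0051 0.251 ] roll None j6 1.44 t 55.53
```

move_arm --pt "0.001 0.005 0.07 0 1" --pt "0.001 0.005 0.14 0 1" --pt "0.001 0.005 0.2 0 1" --pt "0.001 0.005 0.245 0 1" --pt "0.001 0.005 0.252 0 1"

```text
time_s: 55.95
position: [618.7, -66.5, 62.3]
tool_rot: [0.999, -0.04, -0.004, -0.001]
force: [-0.5, -0.9, -1.1]
gripper_width: 85.1
gripper_force: 0.0
```

move_arm --pt "0 0 0 0 1" --pt "0 0 0 0 0.5" --pt "0 0 0 0 0" --pt "0 0 0 0 -0.3" --pt "0 0 0 0 -0.3"

```text
time_s: 56.37
position: [623.8, -68.2, 69.2]
tool_rot: [0.999, -0.04, 0.002, 0.0]
force: [-0.2, 1.9, 4.8]
gripper_width: 56.0
gripper_force: 31.6
```

move_arm --pt "0 0 0 0 -0.3" --pt "0 0 0 0 -0.3" --pt "0 0 -0.05 0 -0.3" --pt "0 0 -0.1 0 -0.3" --pt "0 0 -0.16 0 -0.3"

```text
time_s: 56.78
position: [621.5, -68.0, 147.7]
tool_rot: [0.999, -0.04, -0.0, -0.0]
force: [0.2, -0.4, -1.3]
gripper_width: 55.5
gripper_force: 33.1
```

move_arm --pt "0 0 0 -0.2 -0.3" --pt "0 0 0 -0.4 -0.3" --pt "0 0 0 -0.6 -0.3" --pt "0 0 0 -0.8 -0.3" --pt "0 0 0 -1 -0.3"

```text
time_s: 57.2
position: [622.7, -68.2, 148.2]
tool_rot: [0.975, 0.222, 0.001, 0.001]
force: [-0.3, 0.0, -0.9]
gripper_width: 56.1
gripper_force: 33.1
```

move_arm --pt "0 0 0 0 -0.3" --pt "0 0 0 0 -0.3" --pt "0 0 0 0 -0.3"

```text
time_s: 57.45
position: [622.3, -68.1, 147.3]
tool_rot: [0.976, 0.218, 0.0, 0.0]
force: [-0.0, -0.2, -1.0]
gripper_width: 55.9
gripper_force: 33.1
```

Run:
```python
from h import *
o=robot.get_obs();p=o["position"]
i=rim(p[:2],p[2]+14);plan([465.3,-314.6,146])
```

```text
rim [(np.float32(11064.118), np.float64(623.3386143967526), np.float64(-68.13855995403804)), (np.float32(10808.692), np.float64(622.3386143967526), np.float64(-67.13855995403804)), (np.float32(10625.778), np.float64(623.3386143967526), np.float64(-69.13855995403804)), (np.float32(10557.281), np.float64(623.3386143967526), np.float64(-67.13855995403804))]
pos [622.3 -68.1 147.1] yaw -64.8 shift [-0.4942  0.312   0.0021] roll None j6 0.91 t 57.5
```

move_arm --pt "-0.05 0.03 0 0 -0.3" --pt "-0.11 0.07 0 0 -0.3" --pt "-0.17 0.11 0 0 -0.3" --pt "-0.22 0.14 0 0 -0.3" --pt "-0.247 0.156 0 0 -0.3"

```text
time_s: 57.92
position: [542.1, -193.9, 146.7]
tool_rot: [0.976, 0.218, -0.001, 0.0]
force: [-0.6, 0.0, -1.0]
gripper_width: 55.7
gripper_force: 33.1
```

move_arm --pt "-0.05 0.03 0 0 -0.3" --pt "-0.11 0.07 0 0 -0.3" --pt "-0.17 0.11 0 0 -0.3" --pt "-0.22 0.14 0 0 -0.3" --pt "-0.247 0.156 0 0 -0.3"

```text
time_s: 58.33
position: [464.2, -317.8, 146.9]
tool_rot: [0.976, 0.218, -0.0, 0.001]
force: [0.3, -0.3, -0.7]
gripper_width: 55.7
gripper_force: 33.1
```

move_arm --pt "0 0 0 0 -0.3" --pt "0 0 0.07 0 -0.3" --pt "0 0 0.14 0 -0.3" --pt "0 0 0.2 0 -0.3" --pt "0 0 0.235 0 -0.3"

```text
time_s: 58.75
position: [464.9, -313.1, 26.4]
tool_rot: [0.976, 0.219, -0.001, -0.001]
force: [-1.3, 1.1, -1.0]
gripper_width: 55.9
gripper_force: 33.1
```

move_arm --pt "0 0 0 0 -0.3" --pt "0 0 0.005 0 -0.3" --pt "0 0 0.01 0 -0.3" --pt "0 0 0.01 0 -0.3"

```text
time_s: 59.08
position: [466.9, -315.4, 25.3]
tool_rot: [0.976, 0.22, 0.001, 0.001]
force: [0.2, -0.1, -0.4]
gripper_width: 55.6
gripper_force: 33.1
```

Run:
```python
from h import *
print(robot.get_obs()["force"]);plan([465.3,-314.6,22.5])
```

```text
[ 0.20594664 -0.14788435 -0.42288445]
pos [ 466.9 -315.4   25.3] yaw -64.6 shift [-0.0022 -0.0029  0.0055] roll None j6 0.41 t 59.08
```

move_arm --pt "0 0 0.004 0 -0.3" --pt "0 0 0.007 0 -0.3" --pt "0 0 0.007 0 0.3" --pt "0 0 0.007 0 0.7" --pt "0 0 0.007 0 0.7"

```text
time_s: 59.5
position: [466.5, -315.5, 21.7]
tool_rot: [0.976, 0.22, 0.001, 0.001]
force: [0.5, 0.2, -1.0]
gripper_width: 73.0
gripper_force: 0.0
```

move_arm --pt "0 0 0 0 0.7" --pt "0 0 -0.05 0 0.8" --pt "0 0 -0.11 0 1" --pt "0 0 -0.17 0 1" --pt "0 0 -0.17 0 1"

```text
time_s: 59.92
position: [468.8, -317.4, 110.9]
tool_rot: [0.976, 0.22, 0.003, 0.004]
force: [1.1, -0.1, 0.3]
gripper_width: 85.4
gripper_force: 0.0
```

move_arm --pt "-0.05 0.015 0 0 1" --pt "-0.1 0.03 0 0 1" --pt "-0.15 0.045 0 0 1" --pt "-0.198 0.05 0 0 1" --pt "-0.198 0.05 0 0 1"

```text
time_s: 60.33
position: [384.1, -381.7, 105.3]
tool_rot: [0.976, 0.219, -0.001, 0.0]
force: [0.6, -0.0, 1.0]
gripper_width: 85.4
gripper_force: 0.0
```

move_arm --pt "0 0 0 0 1" --pt "0 0 0 0 1" --pt "0 0 0 0 1" --pt "0 0 0 0 1"

```text
time_s: 60.67
position: [387.8, -379.4, 105.6]
tool_rot: [0.975, 0.22, 0.0, -0.0]
force: [-0.8, 0.6, 0.0]
gripper_width: 85.4
gripper_force: 0.0
```

Run:
```python
from h import *
dots(z=30);plan([387.3,-379.7,18])
knob([578,36,131]);i=robot.capture("top");cv2.imwrite("pics/t3.png",i[...,::-1])
```

```text
dot [316.  212.7] 100 [ 387.2 -379.5   30. ] sat 10.0
tcp [ 387.8 -379.4  105.6] tx [0.903 0.43 ] ty [ 0.43  -0.903]
pos [ 387.8 -379.4  105.6] yaw -64.5 shift [-0.0012  0.0002  0.1752] roll None j6 0.22 t 60.72
knob [ 5  4  8  9 40] [578.4  36.5 131. ]
```

move_arm --pt "-0.001 0 0.06 0 1" --pt "-0.001 0 0.12 0 1" --pt "-0.001 0 0.165 0 1" --pt "-0.001 0 0.174 0 1" --pt "-0.001 0 0.174 0 1" --force 40

```text
time_s: 61.23
position: [386.0, -378.8, 17.3]
tool_rot: [0.976, 0.22, -0.001, -0.002]
force: [-0.9, 0.1, -0.0]
gripper_width: 85.6
gripper_force: 0.0
```

move_arm --pt "0 0 0 0 1" --pt "0 0 0 0 0.5" --pt "0 0 0 0 0" --pt "0 0 0 0 -0.3" --pt "0 0 0 0 -0.3"

```text
time_s: 61.65
position: [387.3, -380.8, 20.2]
tool_rot: [0.976, 0.22, 0.001, 0.001]
force: [0.4, 0.7, 6.6]
gripper_width: 55.4
gripper_force: 41.8
```

move_arm --pt "0 0 0 0 -0.3" --pt "0 0 -0.06 0 -0.3" --pt "0 0 -0.13 0 -0.3" --pt "0 0 -0.2 0 -0.3" --pt "0 0 -0.26 0 -0.3"

```text
time_s: 62.07
position: [386.8, -380.3, 151.4]
tool_rot: [0.976, 0.22, 0.0, 0.001]
force: [0.8, -0.9, -2.0]
gripper_width: 55.2
gripper_force: 44.9
```

move_arm --pt "0.05 -0.026 0 0 -0.3" --pt "0.1 -0.05 0 0 -0.3" --pt "0.16 -0.08 0 0 -0.3" --pt "0.21 -0.11 0 0 -0.3" --pt "0.23 -0.121 0 0 -0.3"

```text
time_s: 62.48
position: [466.0, -273.2, 149.4]
tool_rot: [0.975, 0.22, 0.001, -0.0]
force: [0.0, -0.4, -1.5]
gripper_width: 55.8
gripper_force: 44.8
```

move_arm --pt "0.05 -0.026 0 0 -0.3" --pt "0.1 -0.05 0 0 -0.3" --pt "0.16 -0.08 0 0 -0.3" --pt "0.21 -0.11 0 0 -0.3" --pt "0.23 -0.121 0 0 -0.3"

```text
time_s: 62.9
position: [544.2, -169.7, 149.2]
tool_rot: [0.975, 0.221, 0.001, -0.0]
force: [-0.4, -0.2, -1.6]
gripper_width: 55.4
gripper_force: 44.8
```

move_arm --pt "0.05 -0.026 0 0 -0.3" --pt "0.1 -0.05 0 0 -0.3" --pt "0.16 -0.08 0 0 -0.3" --pt "0.21 -0.11 0 0 -0.3" --pt "0.23 -0.121 0 0 -0.3"

```text
time_s: 63.32
position: [622.4, -65.9, 149.1]
tool_rot: [0.975, 0.221, 0.001, -0.0]
force: [0.4, -0.1, -1.7]
gripper_width: 55.5
gripper_force: 44.8
```

move_arm --pt "0 0 0 0 -0.3" --pt "0 0 0 0 -0.3" --pt "0 0 0 0 -0.3" --pt "0 0 0 0 -0.3"

```text
time_s: 63.65
position: [619.5, -69.6, 148.6]
tool_rot: [0.976, 0.219, -0.0, 0.0]
force: [1.0, 0.6, -0.5]
gripper_width: 55.5
gripper_force: 44.8
```

Run:
```python
from h import *
dots(dz=9);plan([621.3,-66.5,68])
```

```text
dot [316.8 268. ] 237 [620.9 -69.4 157.6] sat 11.0
dot [125.2 362.1] 131 [533.   -5.6 157.6] sat 15.0
tcp [619.7 -69.5 148.6] tx [0.904 0.427] ty [ 0.427 -0.904]
pos [619.7 -69.5 148.6] yaw -64.7 shift [ 0.0057 -0.0041  0.1613] roll None j6 0.91 t 63.7
```

move_arm --pt "0.002 -0.003 0.05 0 -0.3" --pt "0.002 -0.003 0.1 0 -0.3" --pt "0.002 -0.003 0.145 0 -0.3" --pt "0.002 -0.003 0.156 0 -0.3" --pt "0.002 -0.003 0.156 0 -0.3"

```text
time_s: 64.12
position: [618.7, -66.9, 68.9]
tool_rot: [0.976, 0.219, -0.002, -0.001]
force: [0.2, 0.5, -1.7]
gripper_width: 55.2
gripper_force: 44.9
```

move_arm --pt "0 0 0.003 0 -0.3" --pt "0 0 0.006 0 -0.3" --pt "0 0 0.009 0 -0.3" --pt "0 0 0.009 0 -0.3"

```text
time_s: 64.45
position: [621.5, -66.7, 67.0]
tool_rot: [0.976, 0.22, 0.001, 0.0]
force: [-0.2, 0.3, -1.3]
gripper_width: 55.1
gripper_force: 44.9
```

move_arm --pt "0 0 0 0 0.7" --pt "0 0 0 0 0.7" --pt "0 0 0 0 0.7" --pt "0 0 -0.04 0 1" --pt "0 0 -0.1 0 1"

```text
time_s: 64.87
position: [618.3, -65.9, 113.9]
tool_rot: [0.976, 0.22, -0.003, -0.001]
force: [0.4, -1.0, 0.2]
gripper_width: 85.6
gripper_force: 0.0
```

move_arm --pt "0 0 -0.07 0 1" --pt "0 0 -0.14 0 0" --pt "0 0 -0.155 0 -1" --pt "0 0 -0.155 0 -1" --pt "0 0 -0.155 0 -1"

```text
time_s: 65.28
position: [620.8, -66.4, 193.9]
tool_rot: [0.976, 0.22, 0.0, 0.0]
force: [0.2, 0.8, 0.4]
gripper_width: 38.5
gripper_force: 0.0
```

Run:
```python
from h import *
dots(z=76);plan([535,41,194],-95)
```

```text
dot [315.7 196.3] 81 [620.3 -66.3  76. ] sat 12.0
dot [152.9 354.3] 203 [409.6   7.6  76. ] sat 15.0
tcp [619.9 -66.3 192.6] tx [0.903 0.429] ty [ 0.429 -0.903]
pos [619.9 -66.3 192.6] yaw -64.6 shift [-0.0614 -0.2666 -0.0026] roll 1.0129849816163652 j6 0.91 t 65.33
```

move_arm --pt "-0.01 -0.06 0 0.2 -1" --pt "-0.03 -0.13 0 0.4 -1" --pt "-0.05 -0.2 0 0.6 -1" --pt "-0.062 -0.264 0 0.8 -1" --pt "-0.062 -0.264 0 1.0 -1"

```text
time_s: 65.75
position: [529.2, 43.6, 190.8]
tool_rot: [0.999, -0.042, -0.005, -0.001]
force: [-0.2, 0.0, 0.5]
gripper_width: 0.2
gripper_force: 0.0
```

move_arm --pt "0 0 0 0 -1" --pt "0 0 0 0 -1" --pt "0 0 0.06 0 -1" --pt "0 0 0.12 0 -1" --pt "0 0 0.143 0 -1"

```text
time_s: 66.17
position: [534.7, 38.6, 118.3]
tool_rot: [0.999, -0.039, -0.002, 0.0]
force: [-0.3, -0.0, -0.1]
gripper_width: 0.1
gripper_force: 0.0
```

move_arm --pt "0 0 0 0 -1" --pt "0 0 0 0 -1" --pt "0 0 0 0 -1"

```text
time_s: 66.42
position: [537.3, 38.9, 122.5]
tool_rot: [0.999, -0.04, 0.0, 0.0]
force: [-0.3, -1.0, 0.0]
gripper_width: -0.5
gripper_force: 0.0
```

move_arm --pt "0.025 0 0 0 -1" --pt "0.05 0 0 0 -1" --pt "0.075 0 0 0 -1" --pt "0.1 0 0 0 -1" --pt "0.125 0 0 0 -1"

```text
time_s: 66.83
position: [598.2, 34.4, 123.6]
tool_rot: [0.999, -0.04, -0.001, -0.0]
force: [-3.5, 0.5, 3.6]
gripper_width: -0.0
gripper_force: 2.3
```

move_arm --pt "0.025 0 0 0 -1" --pt "0.05 0 0 0 -1" --pt "0.075 0 0 0 -1" --pt "0.1 0 0 0 -1" --pt "0.115 0 0 0 -1"

```text
time_s: 67.25
position: [655.2, 29.5, 122.2]
tool_rot: [0.999, -0.04, -0.001, 0.0]
force: [-4.4, -0.2, -3.9]
gripper_width: 0.3
gripper_force: 2.6
```

move_arm --pt "0.004 0 0 0 -1" --pt "0.008 0 0 0 -1" --pt "0.008 0 0 0 -1"

```text
time_s: 67.5
position: [656.3, 29.6, 122.1]
tool_rot: [0.999, -0.04, -0.004, 0.0]
force: [-10.7, -0.2, 2.1]
gripper_width: 0.0
gripper_force: 5.0
```

move_arm --pt "-0.03 0 0 0 -1" --pt "-0.08 0 0 0 -1" --pt "-0.08 0 -0.06 0 -1" --pt "-0.08 0 -0.12 0 -1" --pt "-0.08 0 -0.15 0 -1"

```text
time_s: 67.92
position: [622.1, 32.6, 201.7]
tool_rot: [0.999, -0.04, 0.004, 0.0]
force: [1.0, -0.2, 1.0]
gripper_width: -0.4
gripper_force: 0.0
```

move_arm --pt "0 0.06 0 0 1" --pt "0 0.12 0 0 1" --pt "0.01 0.18 0 0 1" --pt "0.014 0.198 0 0 1" --pt "0.014 0.198 0 0 1"

```text
time_s: 68.33
position: [620.6, -69.3, 198.6]
tool_rot: [0.999, -0.042, 0.002, 0.001]
force: [0.4, 0.9, 0.2]
gripper_width: 60.1
gripper_force: 0.0
```

move_arm --pt "0 0 0 0 1" --pt "0 0 0 0 1" --pt "0 0 0 0 1" --pt "0 0 0 0 1"

```text
time_s: 68.67
position: [618.9, -65.2, 197.1]
tool_rot: [0.999, -0.039, -0.0, -0.0]
force: [0.2, 0.1, 0.3]
gripper_width: 85.4
gripper_force: 0.0
```

Run:
```python
from h import *
dots(z=99);plan([620.2,-66.3,86],-95)
```

```text
dot [318.2 200.6] 89 [620.3 -66.4  99. ] sat 11.0
dot [2.000e-01 2.806e+02] 5 [571.6 202.1  99. ] sat 11.0
dot [  3.9 367.8] 143 [484.6 229.9  99. ] sat 23.0
dot [634.4 373.4] 168 [ 434.6 -340.9   99. ] sat 20.0
tcp [618.9 -65.4 197.1] tx [ 0.997 -0.079] ty [-0.079 -0.997]
pos [618.9 -65.4 197.1] yaw -94.5 shift [0.0028 0.0017 0.2222] roll 0.015572232587985487 j6 1.43 t 68.72
```

move_arm --pt "0.0028 0.0015 0.06 0 1" --pt "0.0028 0.0015 0.12 0 1" --pt "0.0028 0.0015 0.18 0 1" --pt "0.0028 0.0015 0.216 0 1" --pt "0.0028 0.0015 0.22 0 1" --force 30

```text
time_s: 69.13
position: [617.1, -66.0, 83.1]
tool_rot: [0.999, -0.04, -0.004, -0.001]
force: [-0.7, -0.4, 0.5]
gripper_width: 85.5
gripper_force: 0.0
```

move_arm --pt "0 0 0 0 0.6" --pt "0 0 0 0 0.2" --pt "0 0 0 0 -0.2" --pt "0 0 0 0 -0.6" --pt "0 0 0 0 -0.6"

```text
time_s: 69.55
position: [621.7, -67.5, 89.1]
tool_rot: [0.999, -0.04, 0.002, 0.0]
force: [0.9, 1.2, 6.5]
gripper_width: 40.6
gripper_force: 29.7
```

move_arm --pt "0 0 0 0 -0.6" --pt "0 0 0 0 -0.6" --pt "0 0 0 0 -0.6"

```text
time_s: 69.8
position: [621.7, -67.5, 89.1]
tool_rot: [0.999, -0.04, 0.002, 0.0]
force: [-0.2, 1.1, 6.4]
gripper_width: 40.6
gripper_force: 29.8
```

move_arm --pt "0 0 -0.03 0 -0.6" --pt "0 0 -0.09 -0.1 -0.6" --pt "0 0 -0.15 -0.3 -0.6" --pt "0 0 -0.21 -0.5 -0.6" --pt "0 0 -0.21 -0.7 -0.6"

```text
time_s: 70.22
position: [624.2, -68.2, 199.2]
tool_rot: [0.989, 0.145, 0.005, 0.002]
force: [1.4, 0.1, -0.7]
gripper_width: 40.1
gripper_force: 30.6
```

move_arm --pt "0 0 0 -0.2 -0.6" --pt "0 0 0 -0.4 -0.6" --pt "0 0 0 -0.6 -0.6" --pt "0 0 0 -0.8 -0.6" --pt "0 0 0 -0.9 -0.6"

```text
time_s: 70.63
position: [620.2, -67.4, 192.6]
tool_rot: [0.928, 0.372, 0.0, 0.0]
force: [0.5, -1.1, -0.9]
gripper_width: 40.4
gripper_force: 30.6
```

move_arm --pt "0 0 0 0 -0.6" --pt "0 0 0 0 -0.6" --pt "0 0 0 0 -0.6"

```text
time_s: 70.88
position: [620.2, -67.3, 192.3]
tool_rot: [0.929, 0.369, 0.0, 0.0]
force: [-0.7, 0.0, -1.1]
gripper_width: 40.1
gripper_force: 30.6
```

Run:
```python
from h import *
dots(dz=10.9);plan([590.4,230.7,142],-46.6)
```

```text
dot [538.7   4.8] 78 [752.3 -52.3 203.2] sat 26.5
dot [316.3 273.7] 233 [620.1 -68.1 203.2] sat 11.0
dot [484.5 357.4] 163 [ 643.4 -159.1  203.2] sat 16.0
dot [458.6 395.2] 124 [ 619.7 -168.   203.2] sat 18.0
tcp [620.3 -67.4 192.3] tx [0.728 0.686] ty [ 0.686 -0.728]
pos [620.3 -67.4 192.3] yaw -46.7 shift [ 0.3654 -0.4748  0.1004] roll -0.003120833972926107 j6 0.6 t 70.93
```

move_arm --pt "0.03 -0.04 0 0 -0.6" --pt "0.06 -0.08 0 0 -0.6" --pt "0.09 -0.12 0 0 -0.6" --pt "0.11 -0.15 0 0 -0.6" --pt "0.117 -0.158 0 0 -0.6"

```text
time_s: 71.35
position: [607.6, 32.9, 192.1]
tool_rot: [0.929, 0.37, -0.0, -0.001]
force: [-1.3, -0.3, -0.3]
gripper_width: 39.9
gripper_force: 30.7
```

move_arm --pt "0.03 -0.04 0 0 -0.6" --pt "0.06 -0.08 0 0 -0.6" --pt "0.09 -0.12 0 0 -0.6" --pt "0.11 -0.15 0 0 -0.6" --pt "0.117 -0.158 0 0 -0.6"

```text
time_s: 71.77
position: [596.3, 129.9, 192.1]
tool_rot: [0.929, 0.37, 0.0, -0.0]
force: [-0.3, -0.7, -1.1]
gripper_width: 40.6
gripper_force: 30.7
```

move_arm --pt "0.03 -0.04 0 0 -0.6" --pt "0.06 -0.08 0 0 -0.6" --pt "0.09 -0.12 0.03 0 -0.6" --pt "0.11 -0.15 0.07 0 -0.6" --pt "0.117 -0.158 0.1 0 -0.6"

```text
time_s: 72.18
position: [584.9, 227.1, 141.4]
tool_rot: [0.929, 0.37, 0.0, -0.0]
force: [-0.8, 0.5, -1.7]
gripper_width: 40.5
gripper_force: 30.7
```

move_arm --pt "0 0 0 0 -0.6" --pt "0 0 0 0 -0.6" --pt "0 0 0 0 -0.6" --pt "0 0 0 0 -0.6"

```text
time_s: 72.52
position: [586.3, 224.6, 143.4]
tool_rot: [0.929, 0.369, 0.001, 0.0]
force: [1.1, 0.5, -0.7]
gripper_width: 40.1
gripper_force: 30.7
```

Run:
```python
from h import *
dots(dz=10.9);rule((-90,-165,-205,-235,-250))
p=robot.get_obs()["position"];print("n,t",p[:2]@N,p[:2]@T,p)
```

```text
dot [129.6 189.2] 84 [561.4 307.  154.3] sat 13.0
dot [221.4 189.7] 83 [587.4 279.2 154.3] sat 12.0
dot [316.3 273.7] 233 [586.2 223.8 154.3] sat 11.0
dot [638.8 284.8] 6 [682.7 113.5 154.3] sat 23.0
dot [638.7 351.2] 6 [663.2  81.4 154.3] sat 23.0
dot [637.2 374.3] 43 [655.2  69.6 154.3] sat 15.0
dot [636.8 397.4] 24 [647.3  56.9 154.3] sat 16.0
tcp [586.2 224.6 143.4] tx [0.728 0.686] ty [ 0.686 -0.728]
t -90 edge n [608.5] [142.] min 657.0 -60.0
t -165 edge n [608.] [149.] min 624.5 -104.0
t -205 edge n [628.5] [109.] min 624.5 -108.0
t -235 edge n [609.] [69.] min 657.0 -53.0
t -250 edge n [608.5] [63.] min 657.0 -62.0
n,t 580.2217428966089 -239.4155514849465 [586.07385725 224.7098375  143.30063856]
```

Rule and pistons are unmoved. Same placing sequence.

move_arm --pt "0.006 0 0.07 0 -0.6" --pt "0.006 0 0.14 0 -0.6" --pt "0.006 0 0.2 0 -0.6" --pt "0.006 0 0.235 0 -0.6" --pt "0.006 0 0.24 0 -0.6"

```text
time_s: 73.03
position: [585.3, 226.4, 19.2]
tool_rot: [0.929, 0.369, -0.002, -0.0]
force: [-0.8, 0.1, -1.4]
gripper_width: 40.3
gripper_force: 34.0
```

move_arm --pt "0 0 0.002 0 -0.6" --pt "0 0 0.004 0 -0.6" --pt "0.004 0 0.004 0 -0.6" --pt "0.008 0 0.004 0 -0.6" --pt "0.008 0 0.004 0 -0.6"

```text
time_s: 73.45
position: [591.6, 230.8, 21.6]
tool_rot: [0.929, 0.37, 0.002, 0.0]
force: [0.3, -0.2, -0.9]
gripper_width: 40.3
gripper_force: 34.1
```

move_arm --pt "0 0 0 0 -0.6" --pt "0 0 0 0 -0.6"

```text
time_s: 73.62
position: [590.4, 230.4, 20.7]
tool_rot: [0.929, 0.37, 0.0, 0.0]
force: [-0.6, -0.0, -1.0]
gripper_width: 40.4
gripper_force: 34.1
```

move_arm --pt "0.002 0 0.002 0 -0.6" --pt "0.002 0 0.003 0 -0.6" --pt "0.002 0 0.003 0 0" --pt "0.002 0 0.003 0 0.3" --pt "0.002 0 0.003 0 0.3"

```text
time_s: 74.03
position: [590.8, 230.9, 18.6]
tool_rot: [0.929, 0.37, -0.0, 0.0]
force: [-0.2, 1.1, 0.7]
gripper_width: 55.6
gripper_force: 0.0
```

move_arm --pt "0 0 0 0 0.3" --pt "0 0 -0.03 0 0.3" --pt "0 0 -0.08 0 0.3" --pt "0 0 -0.15 0 0.3" --pt "0 0 -0.22 0 0"

```text
time_s: 74.45
position: [589.7, 230.6, 128.8]
tool_rot: [0.929, 0.37, -0.001, -0.0]
force: [0.6, -0.0, -0.0]
gripper_width: 44.8
gripper_force: 0.0
```

move_arm --pt "0 0 -0.08 0.2 -1" --pt "0 0 -0.14 0.4 -1" --pt "0 0 -0.14 0.6 -1" --pt "0 0 -0.14 0.8 -1" --pt "0 0 -0.14 0.8 -1"

```text
time_s: 74.87
position: [591.1, 231.0, 199.6]
tool_rot: [0.986, 0.167, 0.001, -0.0]
force: [-0.2, -0.6, -1.0]
gripper_width: -0.1
gripper_force: 0.0
```

move_arm --pt "0 0 0 0.2 -1" --pt "0 0 0 0.4 -1" --pt "0 0 0 0.6 -1" --pt "0 0 0 0.8 -1" --pt "0 0 0 0.8 -1"

```text
time_s: 75.28
position: [590.3, 230.8, 197.8]
tool_rot: [0.999, -0.041, -0.001, 0.0]
force: [-0.1, -0.1, -0.8]
gripper_width: 0.1
gripper_force: 0.0
```

Run:
```python
from h import *
dots(z=30);plan([725,23,198],-95)
```

```text
dot [637.3  14.8] 43 [713.6 -52.3  30. ] sat 24.0
dot [317.8 181.5] 57 [590.3 229.7  30. ] sat 10.0
dot [268.7 234.9] 50 [538.4 284.2  30. ] sat 12.0
dot [223.9 282.2] 42 [487.9 338.7  30. ] sat 11.0
tcp [590.4 230.8 197.9] tx [ 0.997 -0.076] ty [-0.076 -0.997]
pos [590.4 230.8 197.9] yaw -94.4 shift [ 3.000e-01  3.939e-01 -3.000e-04] roll 0.02139565596448089 j6 1.91 t 75.33
```

move_arm --pt "0.03 0.045 0 0 -1" --pt "0.07 0.09 0 0 -1" --pt "0.1 0.135 0 0 -1" --pt "0.14 0.18 0 0 -1" --pt "0.15 0.197 0 0 -1"

```text
time_s: 75.75
position: [660.1, 123.4, 198.3]
tool_rot: [0.999, -0.039, 0.001, 0.001]
force: [1.3, 0.1, 0.0]
gripper_width: -0.0
gripper_force: 0.0
```

move_arm --pt "0.03 0.045 0 0 -1" --pt "0.07 0.09 0 0 -1" --pt "0.1 0.135 0 0 -1" --pt "0.14 0.18 0 0 -1" --pt "0.15 0.197 0 0 -1"

```text
time_s: 76.17
position: [726.5, 19.2, 198.1]
tool_rot: [0.999, -0.039, 0.001, 0.001]
force: [0.6, -0.7, 0.4]
gripper_width: 0.1
gripper_force: 0.0
```

move_arm --pt "0 0 0 0 -1" --pt "0 0 0 0 -1" --pt "0 0 0 0 -1" --pt "0 0 0 0 -1"

```text
time_s: 76.5
position: [723.5, 24.1, 198.5]
tool_rot: [0.999, -0.039, -0.001, -0.0]
force: [0.4, 0.4, 0.6]
gripper_width: -0.0
gripper_force: 0.0
```

move_arm --pt "0 0 0.05 0 -1" --pt "0 0 0.1 0 -1" --pt "0 0 0.14 0 -1" --pt "0 0 0.152 0 -1" --pt "0 0 0.152 0 -1"

```text
time_s: 76.92
position: [722.4, 23.7, 120.6]
tool_rot: [0.999, -0.039, -0.002, -0.0]
force: [-0.9, 0.8, -0.1]
gripper_width: 0.4
gripper_force: 0.0
```

move_arm --pt "-0.025 0 0 0 -1" --pt "-0.05 0 0 0 -1" --pt "-0.075 0 0 0 -1" --pt "-0.1 0 0 0 -1" --pt "-0.12 0 0 0 -1"

```text
time_s: 77.33
position: [668.3, 27.8, 126.6]
tool_rot: [0.999, -0.04, 0.005, -0.0]
force: [4.6, 0.7, 4.6]
gripper_width: 0.2
gripper_force: 2.1
```

move_arm --pt "-0.025 0 0 0 -1" --pt "-0.05 0 0 0 -1" --pt "-0.075 0 0 0 -1" --pt "-0.1 0 0 0 -1" --pt "-0.115 0 0 0 -1"

```text
time_s: 77.75
position: [607.3, 32.2, 123.8]
tool_rot: [0.999, -0.04, 0.001, 0.0]
force: [3.0, -1.0, -3.0]
gripper_width: -0.3
gripper_force: 1.9
```

move_arm --pt "-0.005 0 0 0 -1" --pt "-0.01 0 0 0 -1" --pt "-0.016 0 0 0 -1" --pt "-0.016 0 0 0 -1"

```text
time_s: 78.08
position: [602.0, 32.4, 123.4]
tool_rot: [0.999, -0.04, 0.003, 0.0]
force: [7.4, -0.4, -2.8]
gripper_width: -0.2
gripper_force: 3.2
```

move_arm --pt "0.02 0 0 0 -1" --pt "0.03 0 -0.03 0 -1" --pt "0.05 0 -0.09 0 -1" --pt "0.05 0 -0.14 0 0" --pt "0.05 0 -0.14 0 1"

```text
time_s: 78.5
position: [628.1, 30.4, 197.9]
tool_rot: [0.999, -0.04, 0.004, 0.0]
force: [0.8, -0.1, 0.2]
gripper_width: 23.6
gripper_force: 0.0
```

move_arm --pt "0 0.06 0 0 1" --pt "0 0.12 0 0 1" --pt "0.005 0.17 0 0 1" --pt "0.01 0.192 0 0 1" --pt "0.01 0.192 0 0 1"

```text
time_s: 78.92
position: [621.6, -67.8, 192.1]
tool_rot: [0.999, -0.042, -0.001, 0.0]
force: [0.2, 0.3, -0.0]
gripper_width: 82.9
gripper_force: 0.0
```

move_arm --pt "0 0 0 0 1" --pt "0 0 0 0 1" --pt "0 0 0 0 1" --pt "0 0 0 0 1"

```text
time_s: 79.25
position: [621.5, -64.2, 192.5]
tool_rot: [0.999, -0.04, -0.0, -0.0]
force: [0.2, -1.0, 0.7]
gripper_width: 85.3
gripper_force: 0.0
```

Run:
```python
from h import *
plan([622,-66.7,67])
```

```text
pos [621.5 -64.2 192.5] yaw -94.5 shift [0.0016 0.0051 0.251 ] roll None j6 1.44 t 79.25
```

move_arm --pt "0.001 0.005 0.07 0 1" --pt "0.001 0.005 0.14 0 1" --pt "0.001 0.005 0.2 0 1" --pt "0.001 0.005 0.245 0 1" --pt "0.001 0.005 0.252 0 1"

```text
time_s: 79.67
position: [618.5, -66.4, 62.4]
tool_rot: [0.999, -0.04, -0.004, -0.001]
force: [-0.5, 0.1, -0.4]
gripper_width: 85.3
gripper_force: 0.0
```

move_arm --pt "0 0 0 0 1" --pt "0 0 0 0 0.5" --pt "0 0 0 0 0" --pt "0 0 0 0 -0.3" --pt "0 0 0 0 -0.3"

```text
time_s: 80.08
position: [623.6, -68.2, 69.2]
tool_rot: [0.999, -0.04, 0.002, 0.0]
force: [-0.6, 0.0, 4.8]
gripper_width: 56.2
gripper_force: 31.0
```

move_arm --pt "0 0 0 0 -0.3" --pt "0 0 0 0 -0.3" --pt "0 0 -0.05 0 -0.3" --pt "0 0 -0.1 0 -0.3" --pt "0 0 -0.16 0 -0.3"

```text
time_s: 80.5
position: [621.3, -67.9, 147.7]
tool_rot: [0.999, -0.04, -0.0, -0.0]
force: [0.2, -1.0, -0.4]
gripper_width: 55.8
gripper_force: 32.5
```

move_arm --pt "0 0 0 -0.2 -0.3" --pt "0 0 0 -0.4 -0.3" --pt "0 0 0 -0.6 -0.3" --pt "0 0 0 -0.8 -0.3" --pt "0 0 0 -1 -0.3"

```text
time_s: 80.92
position: [622.4, -68.2, 148.3]
tool_rot: [0.975, 0.222, 0.001, 0.001]
force: [0.7, -0.2, -0.3]
gripper_width: 56.0
gripper_force: 32.5
```

move_arm --pt "0 0 0 0 -0.3" --pt "0 0 0 0 -0.3" --pt "0 0 0 0 -0.3"

```text
time_s: 81.17
position: [622.1, -68.1, 147.3]
tool_rot: [0.976, 0.218, 0.0, 0.0]
force: [-0.0, -0.8, -1.3]
gripper_width: 55.7
gripper_force: 32.5
```

Run:
```python
from h import *
o=robot.get_obs();p=o["position"]
i=rim(p[:2],p[2]+14);plan([387.5,-379.5,146])
```

```text
rim [(np.float32(10915.441), np.float64(623.1448409151624), np.float64(-67.08888183582368)), (np.float32(10887.75), np.float64(623.1448409151624), np.float64(-68.08888183582368)), (np.float32(10782.684), np.float64(623.1448409151624), np.float64(-69.08888183582368)), (np.float32(10382.025), np.float64(622.1448409151624), np.float64(-70.08888183582368))]
pos [622.1 -68.1 147.1] yaw -64.7 shift [-0.69    0.3632  0.0021] roll None j6 0.91 t 81.22
```

move_arm --pt "-0.05 0.026 0 0 -0.3" --pt "-0.1 0.05 0 0 -0.3" --pt "-0.16 0.08 0 0 -0.3" --pt "-0.21 0.11 0 0 -0.3" --pt "-0.23 0.121 0 0 -0.3"

```text
time_s: 81.63
position: [541.8, -174.4, 146.7]
tool_rot: [0.976, 0.218, -0.001, 0.0]
force: [-0.7, 0.1, -1.7]
gripper_width: 55.9
gripper_force: 32.5
```

move_arm --pt "-0.05 0.026 0 0 -0.3" --pt "-0.1 0.05 0 0 -0.3" --pt "-0.16 0.08 0 0 -0.3" --pt "-0.21 0.11 0 0 -0.3" --pt "-0.23 0.121 0 0 -0.3"

```text
time_s: 82.05
position: [464.6, -278.4, 146.9]
tool_rot: [0.976, 0.218, -0.0, 0.001]
force: [-0.1, -0.2, -0.6]
gripper_width: 56.0
gripper_force: 32.5
```

move_arm --pt "-0.05 0.026 0 0 -0.3" --pt "-0.1 0.05 0 0 -0.3" --pt "-0.16 0.08 0 0 -0.3" --pt "-0.21 0.11 0 0 -0.3" --pt "-0.23 0.121 0 0 -0.3"

```text
time_s: 82.47
position: [387.2, -382.7, 147.0]
tool_rot: [0.976, 0.218, 0.0, 0.001]
force: [-0.2, -0.5, -1.3]
gripper_width: 55.6
gripper_force: 32.5
```

move_arm --pt "0 0 0 0 -0.3" --pt "0 0 0.07 0 -0.3" --pt "0 0 0.14 0 -0.3" --pt "0 0 0.2 0 -0.3" --pt "0 0 0.235 0 -0.3"

```text
time_s: 82.88
position: [388.0, -377.1, 26.4]
tool_rot: [0.976, 0.22, -0.0, -0.002]
force: [0.6, 0.6, -0.6]
gripper_width: 55.7
gripper_force: 32.4
```

move_arm --pt "0 0 0 0 -0.3" --pt "0 0 0.005 0 -0.3" --pt "0 0 0.01 0 -0.3" --pt "0 0 0.01 0 -0.3"

```text
time_s: 83.22
position: [389.1, -380.4, 25.2]
tool_rot: [0.976, 0.22, 0.001, 0.001]
force: [-0.1, -0.3, -0.8]
gripper_width: 55.7
gripper_force: 32.5
```

move_arm --pt "0 0 0.004 0 -0.3" --pt "0 0 0.007 0 -0.3" --pt "0 0 0.007 0 0.3" --pt "0 0 0.007 0 0.7" --pt "0 0 0.007 0 0.7"

```text
time_s: 83.63
position: [388.6, -380.6, 21.7]
tool_rot: [0.976, 0.22, 0.0, 0.001]
force: [0.5, 0.2, -0.1]
gripper_width: 72.3
gripper_force: 0.0
```

move_arm --pt "0 0 0 0 0.7" --pt "0 0 -0.05 0 0.8" --pt "0 0 -0.11 0 1" --pt "0 0 -0.18 0 1" --pt "0 0 -0.25 0 1"

```text
time_s: 84.05
position: [387.5, -379.4, 146.6]
tool_rot: [0.976, 0.22, -0.0, -0.001]
force: [0.7, 0.4, -0.6]
gripper_width: 85.5
gripper_force: 0.0
```

move_arm --pt "-0.05 -0.05 0 0 1" --pt "-0.05 -0.1 0 0 1" --pt "-0.05 -0.15 0 0 1" --pt "-0.05 -0.2 0 0 1" --pt "-0.05 -0.2 0 0 1"

```text
time_s: 84.47
position: [319.0, -294.8, 145.0]
tool_rot: [0.976, 0.22, -0.001, -0.003]
force: [-0.0, 2.0, -0.5]
gripper_width: 85.3
gripper_force: 0.0
```

Run:
```python
from h import *
print(robot.get_obs()["time_s"])
knob([578,36,131]);i=robot.capture("top");cv2.imwrite("pics/t4.png",i[...,::-1])
a=cv2.resize(i[130:320,160:500,::-1],None,fx=2.3,fy=2.3,interpolation=cv2.INTER_CUBIC);cv2.imwrite("pics/t4c.png",a)
```

```text
84.4667
knob [ 5  4  8  9 42] [578.4  36.6 131. ]
```

View pics/t4c.png

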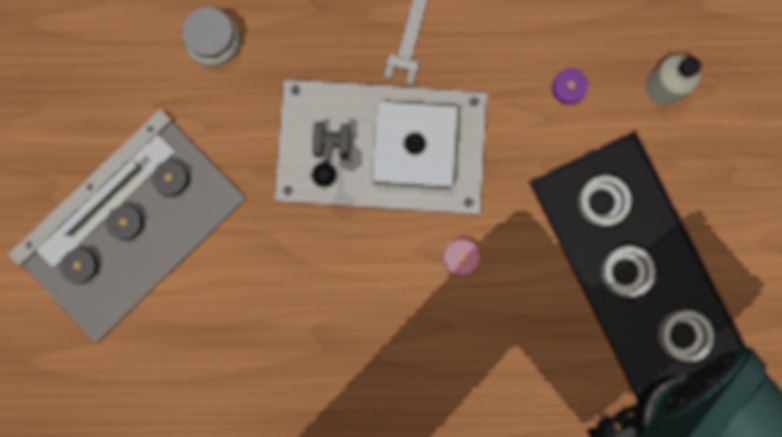

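All three pistons stand on the board against the rule (168,178; 124,221; 78,265), the three empty sleeves are in the tray, and the lever is back. One numeric check first: has the rule moved since the last verified picture?

Run:
```python
from h import *
a=cv2.imread("pics/t3.png",0).astype(int);b=cv2.imread("pics/t4.png",0).astype(int)
d=abs(a-b);k,l,s,c=cv2.connectedComponentsWithStats((d[170:285,155:275]>25).astype(np.uint8))
print([(x[4],y.round()+[155,170]) for x,y in zip(s[1:],c[1:]) if x[4]>2])
ci=robot.camera_info("top");g=b.astype(np.float32);sN=np.arange(590,645,.5)
for t in(-75,-125,-200,-255):
    q=proj("top",[[*(N*x+T*t),13] for x in sN],ci).astype(np.float32);v=cv2.remap(g,q[None,:,0],q[None,:,1],1)[0];dd=v[6:]-v[:-6];print(t,sN[np.argmax(dd)+3],dd.max())
```

```text
[(np.int32(202), array([235., 207.]))]
-75 608.5 42.54297
-125 628.5 49.054688
-200 627.5 51.79297
-255 607.5 45.583984
```

The only change is the third piston arriving. The rule's free edge is still at n≈608, so it hasn't moved. Handing in.

```bash
python3 -c "
from cell import robot
print(robot.hand_in())"
```

```text
the job is handed in; nothing more can be done
None
```

I handed in the job with the straightedge flush on the fence, all three pistons upright on the board within about 1–2 mm of it, the empty sleeves back in the tray and the lever fully back; the hand-in call returned no verdict.

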